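# Clear a failed module from the drawer tester

## Task

The finned converter module in the bench tester has failed: draw the tester's drawer right out with the pull hook in its finger hole, take the finned module out, and press the reject box's sprung flap down and hold it open while you let the module drop through, rather than throwing it at the flap. Leave the flat-topped module sitting in its nest, and finish with the drawer pushed fully home and the pull hook lying back in its rest as you found it. Do not disturb the other things on the bench.

Things in the scene. Friction and masses are not known exactly. Their poses are not given: they have to be found in the camera images.
- tester: Fixed grey drawer tester, a low case 235 deep (x) x 216 wide (y) x 100 mm high on feet. Origin on the table under the middle of its front face; x points into the case, so the front faces -x and the drawer comes out towards -x. Its yaw varies by about 14 degrees each way. Mid drawer width, on y = 0, is the lip with the finger hole.
- drawer (a joint): How far the tester's drawer is out, m: 0 home, 0.12 at its stop. Slides level along the tester's -x, stays where left, takes 2.5 N slowly, more when fast. Tray 190 mm wide; front panel 5 mm thick, 16 to 66 mm above the table, just in front of the case. Black floor 30 mm above the table; side walls 172 mm apart inside, rising 14 mm above the floor.
- drawer_hole (a point): Centre of the round finger hole, 24 mm diameter, straight down through the drawer's lip; 63 mm above the table, mid-thickness; moves with the drawer. x points into the case. The level lip (44 long x 56 wide x 6 mm thick, top at 66 mm) juts from the panel's top edge; hole centre 22 mm in front of the panel and behind the lip's front edge. Open down to the table.
- nest_left (a point): Middle of the floor of the drawer's left (+y) nest, 30 mm above the table; home, it is 47 mm behind the case's front and 37 mm left of its middle; moves with the drawer. A nest holds one module, 58 mm side along the tester's x, by ridges 6 mm high at both ends and 8 mm round the corners, 1.5 to 2 mm clear; the long sides are open between. Inside the case until drawn.
- nest_right (a point): The same for the right (-y) nest, 37 mm right of the middle; nests 74 mm apart, so 37 mm is free between the two modules and 30 mm between a module and the drawer's side wall.
- module_finned: The failed converter module: black and green block 58 (x) x 37 (y) x 25 mm high with an aluminium heat sink of seven upright fins along x on top, about 60 to 120 g. Origin at the centre of its underside. It starts in either nest, its x along the tester's x. Rigid, may be gripped over its 37 mm width at any height.
- module_plain: The good module: the same block 58 x 37 mm but 17 mm high with a flat aluminium plate on top. Origin at the centre of its underside. In the other nest; it stays there.
- pull_hook: Loose pull hook, about 100 g, in its rest. Square wooden handle 100 mm long (x) x 18 x 18 mm; a steel wire 7 mm thick leaves the middle of its front end (+x), runs level to 78 mm from the handle's middle, then turns straight down, its end 36 mm below the handle's underside. Origin at the centre of the handle's underside; z up.
- hook_tip (a point): Lower end of the hook's downturned wire: 78 mm ahead (x) of the hook's origin and 36 mm below it. Axes as the hook's.
- hook_rest: Fixed rest: black foot 92 (x) x 60 (y) x 10 mm, two upright steel forks 6 mm thick at x = -36 and +36 mm. Each has a notch 22 mm wide, bottom 47 mm above the table, straight to 59 mm, then lips spreading up to 71 mm. The handle lies along x in both notches, the downturned end out over +x. Origin on the table under its centre. It and the reject box may swap sides of the bench.
- reject_box: Fixed closed grey steel reject box 150 (x) x 140 (y) x 160 mm high, hollow, floor 4 mm. Origin at the centre of its underside. In its flat top is one opening 110 mm (x) x 100 mm (y), centred, covered by a sprung flap level with the top.
- flap (a joint): Angle of the reject box's flap, rad: 0 shut and level, up to 1.25 down into the box. Steel plate hinged along the opening's +x edge (55 mm from its middle); its free edge, at -x, goes down. A spring shuts it: 1.3 N at the free edge starts it, 2.5 N when open, more nearer the hinge; a module lying on it does not open it. The fingers carrying the module can hold it open.
- reject_slot (a point): Centre of the opening, on the top of the reject box, 160 mm above the table; axes as the box's.
- multimeter: Loose multimeter 155 x 78 x 36 mm, to the left of the tester; origin at the centre of its underside. Not to be disturbed.
- cutters: Loose side cutters, about 155 x 55 x 16 mm, lying with the jaws away from the robot, right of the drawer's way. Origin 10 mm behind their pivot, at table height. Not to be disturbed.
- screwdriver: Loose screwdriver 170 mm long, 26 mm thick, lying across in front of the tester; origin at the centre of its underside. Not to be disturbed.
- memory_stick: Loose memory module 133 x 31 x 7 mm lying flat in front of the tester; the drawer passes over it; origin at the centre of its underside. Not to be disturbed.
- solder_spool: Loose solder spool on its flange, 60 mm diameter, 42 mm high, right of the tester; origin at the centre of its underside. Not to be disturbed.
- cooler: Loose processor cooler with fan, 70 x 70 x 60 mm, right of the tester; origin at the centre of its underside. Not to be disturbed.
- screw_jar: Loose clear jar with a lid, 68 mm diameter, 115 mm high, standing left of the drawer's way; origin at the centre of its underside. Not to be disturbed.
Not all that is in view belongs to the job. Of the things that look like the pull_hook, the largest one is meant.

How it is judged:
By the outcome, as a careful person would: the job done as asked, in the order asked, and still so for the second after the job is handed in, with the robot touching nothing.
It also fails if it takes over 72 s, if anything falls off the work surface, if the arm or the gripper's body presses on something with over 40 N, if the wrist force passes 120 N, or if a joint passes its speed limit or range.

## Robot

A 7-joint arm with a two-finger parallel gripper is mounted at the origin on the work surface. World frame = base frame: x ahead of the robot, y to its left, z up, the work surface at z = 0. Lengths are in mm, angles in rad, forces in N, time in s.
With the tool pointing down it reaches from about 400 to 875 mm from the base axis. Payload 4.4 kg.
Tool frame: the origin (TCP) lies at the very end of the fingers, on their centre line; the grasp point (between the pads) lies 19 mm behind it; z points along the fingers, y is the direction in which the jaws open and shut (so a half turn about z gives the same grasp; the last joint's range is limited). The gripper opens to 85 mm and grips with 20 to 120 N. Pads are 22 mm wide; open, the fingers measure 114 mm over their backs; the gripper's body (76 mm by 85 mm) begins 54 mm behind the grasp point. The pads swing forward as they close: fully open they stand 13 mm farther back than shut.
Start: joints at [1.071, 0.628, 0.038, 1.517, -0.027, 0.996, -0.02], TCP at [273.237, -589.796, 231.313] pointing down, gripper open.
Joint ranges: [-3.06, 3.06], [-0.37, 2.12], [-1.25, 1.32], [0.18, 2.47], [-1.1, 4.24], [0.23, 1.98], [-2.94, 2.94]. Speed limits (rad/s): [2.57, 2.57, 3.14, 3.14, 3.14, 3.14, 3.14].

## Interface

Orientations are given as [roll, pitch, yaw] about the fixed x, y, z axes, in that order (R = Rz(yaw) Ry(pitch) Rx(roll)).
In Python, from cell import ctrl gives the robot as it stands. The module is installed in compiled form; this text tells all that it offers.
- The arm moves only by the shell command python3 -m jog 'ROWS'. ROWS is text: rows parted by semicolons, each of 7 numbers parted by spaces: the shift along the tool's x, y, z in mm, then the turn, a rotation vector about the tool's x, y, z in degrees, then the opening, from -1 (shut) to 1 (fully open). In form: x y z wx wy wz claw; .... A call has 1 to 8 rows; each row is the pose to reach, as a shift and turn from the pose commanded when the call began, along the tool's axes at that moment; what a row does not reach only later rows make up. A row lasts 1/8 s, in which the tool goes at most 62.5 mm and 10.7 degrees, less where a joint would pass 70% of its speed; a pose out of reach is approached as far as the arm can. A call with a gripper value outside its range is refused whole. The fingers move at their own pace and stop on an object; the grip force is fixed at half the most. Time passes only in rows, so rows that repeat a pose let the fingers close. It gives the time, the measured TCP pose, the force and the opening at its end, in the units of the state.
- ctrl.read_state(): the state, without advancing time (a new reading comes with each control period).
- ctrl.get_image(name): name is "scene" or "side" or "wrist"; returns a dict with "image" (384x512x3 uint8, red, green, blue), "z_map" (384x512 float32, mm along the optical axis (not along the pixel's ray), 0 where there is no reading), "vertical_fov" (degrees; the focal length in pixels is half the picture's height over the tangent of half this angle, whatever the lens; pixels are square), "cx", "cy" (the principal point, pixels), "k1" (the pictures are not rectified: a ray, as slopes to the right and down, at radius r is drawn at 1 + k1 r^2 times it, then the intrinsics apply), "extrinsics" (4x4, takes a point from world to camera coordinates); the wrist camera has in their place "hand_eye" (4x4, takes a point from camera to tool coordinates, whose origin is the TCP and whose axes are the flange's). Camera axes: x right, y down, z forward; pixel columns grow to the right and rows downward; lengths in mm; the calibration is good to about 2 mm. A picture is of the moment at which its call begins: read the wrist's pose just before it.
- ctrl.finish_job(): hands the job in, once; it reports no verdict.
The state is a dict: "clock": time; "qpos": joint angles; "qd": joint speeds; "tau": joint torques, N m; "eef_pos": TCP position; "tool_rot": TCP orientation; "force": force on the tool from outside, world axes, zero at the start; "torque": the same for the moment, N m; "width": finger opening in mm.
Only numpy, scipy, OpenCV 4.12 (cv2) and the standard library are available. Lean on these libraries where they do the work, as an engineer would, in place of code of your own. Each camera call takes 0.05 s, during which the arm holds its last target.

## Working session

There is one attempt and no reset: what is moved stays moved. The work goes in short steps, Python scripts to look and compute and a shell command to move; the robot and the scene stay as the last step left them, time stands still between calls to the robot, and variables do not carry over. Pictures are saved under pics/ and viewed, and the job is handed in when it is done.

```bash
ls; mkdir -p pics; cat > h.py <<'E'
import numpy as np, cv2
from cell import ctrl
from scipy.spatial.transform import Rotation as R
def intr(d):
    h,w=d['image'].shape[:2]; f=h/2/np.tan(np.radians(d['vertical_fov'])/2); return f,d['cx'],d['cy'],d['k1']
def snap(name,fn):
    s=ctrl.read_state(); d=ctrl.get_image(name)
    cv2.imwrite(f'pics/{fn}.png',d['image'][:,:,::-1])
    T=np.eye(4)
    if name=='wrist':
        T[:3,:3]=R.from_euler('xyz',s['tool_rot']).as_matrix(); T[:3,3]=s['eef_pos']; C=T@np.array(d['hand_eye'])
    else: C=np.linalg.inv(np.array(d['extrinsics']))
    f,cx,cy,k=intr(d)
    np.savez(f'pics/{fn}.npz',image=d['image'],z=d['z_map'],C=C,f=f,cx=cx,cy=cy,k=k)
def ray(D,u,v):
    p=np.array([(u-D['cx'])/D['f'],(v-D['cy'])/D['f']]); q=p.copy()
    for _ in range(20): q=p/(1+D['k']*(q@q))
    return np.array([q[0],q[1],1.])
def L(fn): return {k:v for k,v in np.load(f'pics/{fn}.npz').items()}
def pt(D,u,v,plane=None):
    """world point via depth, or via z=plane"""
    r=ray(D,u,v); C=D['C']
    if plane is None:
        z=D['z'][int(round(v)),int(round(u))]; return (C@np.r_[r*z,1])[:3]
    d=C[:3,:3]@r; o=C[:3,3]; return o+d*(plane-o[2])/d[2]
def cloud(D):
    h,w=D['z'].shape; u,v=np.meshgrid(np.arange(w),np.arange(h))
    p=np.stack([(u-D['cx'])/D['f'],(v-D['cy'])/D['f']],-1); q=p.copy()
    for _ in range(20): q=p/(1+D['k']*(q**2).sum(-1,keepdims=True))
    P=np.dstack([q,np.ones((h,w))])*D['z'][...,None]
    W=P@D['C'][:3,:3].T+D['C'][:3,3]; W[D['z']==0]=np.nan; return W
def proj(D,P):
    c=np.linalg.inv(D['C'])@np.r_[P,1]; a=c[:2]/c[2]; a=a*(1+D['k']*(a@a)); return a*D['f']+[D['cx'],D['cy']]
def crop(fn,u0,v0,u1,v1,s,out):
    im=cv2.imread(f'pics/{fn}.png')[v0:v1,u0:u1]; cv2.imwrite(f'pics/{out}.png',cv2.resize(im,None,fx=s,fy=s,interpolation=cv2.INTER_CUBIC))
def rows(target,rpy):
    """shift, rotvec(deg) in tool axes from the current pose (measured)"""
    s=ctrl.read_state(); A=R.from_euler('xyz',s['tool_rot']); B=R.from_euler('xyz',rpy)
    return A.inv().apply(np.array(target)-s['eef_pos']).round(1), np.degrees((A.inv()*B).as_rotvec()).round(2)
E
python3 - <<'E'
from h import *
snap('scene','s0'); snap('side','d0'); snap('wrist','w0')
print(ctrl.read_state())
for n in ('s0','d0'): print(L(n)['C'].round(2), L(n)['f'])
E
```

```text
pics
{'clock': 0.15, 'qpos': array([ 1.07121549,  0.62913538,  0.0384674 ,  1.51813064, -0.02700352,
        0.99632001, -0.01999731]), 'qd': array([ 6.29785553e-04, -2.67762964e-03,  2.33859888e-04, -3.99652219e-03,
        6.15098581e-04,  1.04755776e-03,  8.63326434e-05]), 'tau': array([ 2.54639534e-03, -5.63800371e+01,  1.22815982e+00, -1.93651772e+01,
        1.11972596e-02,  7.38249480e-03, -1.02589570e-05]), 'eef_pos': array([ 273.01751294, -589.35570823,  230.60203637]), 'tool_rot': array([-3.14011772e+00,  1.54796351e-05,  4.33766432e-01]), 'force': array([ 0.36702497, -0.27994571, -0.21590702]), 'torque': array([ 0.01994016, -0.03120455,  0.03332821]), 'width': 85.56892233374889}
[[ 6.70000e-01  5.60000e-01 -4.80000e-01  1.09982e+03]
 [ 7.40000e-01 -5.10000e-01  4.40000e-01 -4.67580e+02]
 [ 0.00000e+00 -6.50000e-01 -7.60000e-01  9.52900e+02]
 [ 0.00000e+00  0.00000e+00  0.00000e+00  1.00000e+00]] 351.6168808664312
[[-7.6000e-01 -4.3000e-01  4.8000e-01  3.3000e-01]
 [-6.5000e-01  5.3000e-01 -5.5000e-01  6.2380e+02]
 [-1.0000e-02 -7.3000e-01 -6.8000e-01  9.2074e+02]
 [ 0.0000e+00  0.0000e+00  0.0000e+00  1.0000e+00]] 417.86351283159706
```

View pics/s0.png

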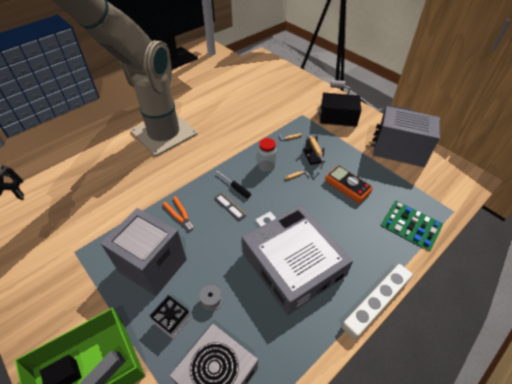

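View pics/d0.png

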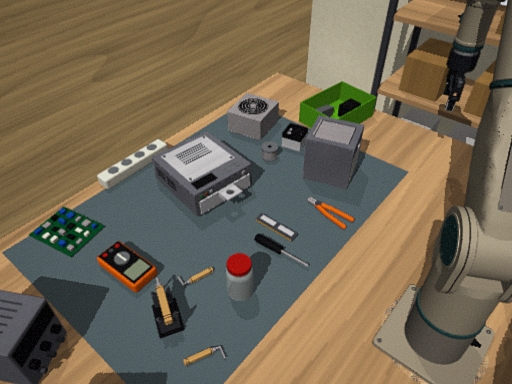

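View pics/w0.png

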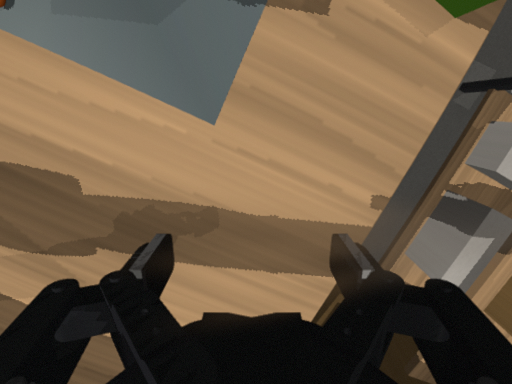

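The scene shows the hook in its rest at about (315,150), with two smaller decoy hooks beside it, the jar at (267,153), the tester at (295,255) with its lip at (265,218), and the box at (145,250). I'll enlarge these.

```bash
python3 - <<'E'
from h import *
crop('s0',270,115,370,210,8,'a'); crop('d0',130,250,260,370,6,'b'); crop('d0',140,110,390,250,3,'c'); crop('s0',80,180,360,330,2.8,'d')
D=L('s0');W=cloud(D); E=L('d0');V=cloud(E)
for n,(X,p) in {'box s':(W,[(145,240),(110,245),(140,217),(180,240),(147,261)]),'box d':(V,[(335,135),(310,120),(360,125)]),'tester s':(W,[(300,255),(265,216)]),'tester d':(V,[(205,160),(232,190)])}.items():
    for u,v in p: print(n,(u,v),X[v,u].round(1))
E
```

```text
box s (145, 240) [ 525.9 -350.5  158.1]
box s (110, 245) [ 477.  -428.2  157.4]
box s (140, 217) [ 450.2 -322.1  158.6]
box s (180, 240) [ 557.5 -269.4  110.3]
box s (147, 261) [ 586.2 -379.5  160.5]
box d (335, 135) [ 496.5 -344.6  159.7]
box d (310, 120) [ 704.3 -530.3   31.8]
box d (360, 125) [ 461.5 -434.5  164.2]
tester s (300, 255) [813.2 -48.1 100.6]
tester s (265, 216) [633.5 -12.3  67.6]
tester d (205, 160) [773.4 -47.9 103.5]
tester d (232, 190) [649.4 -33.4  60.2]
```

View pics/a.png

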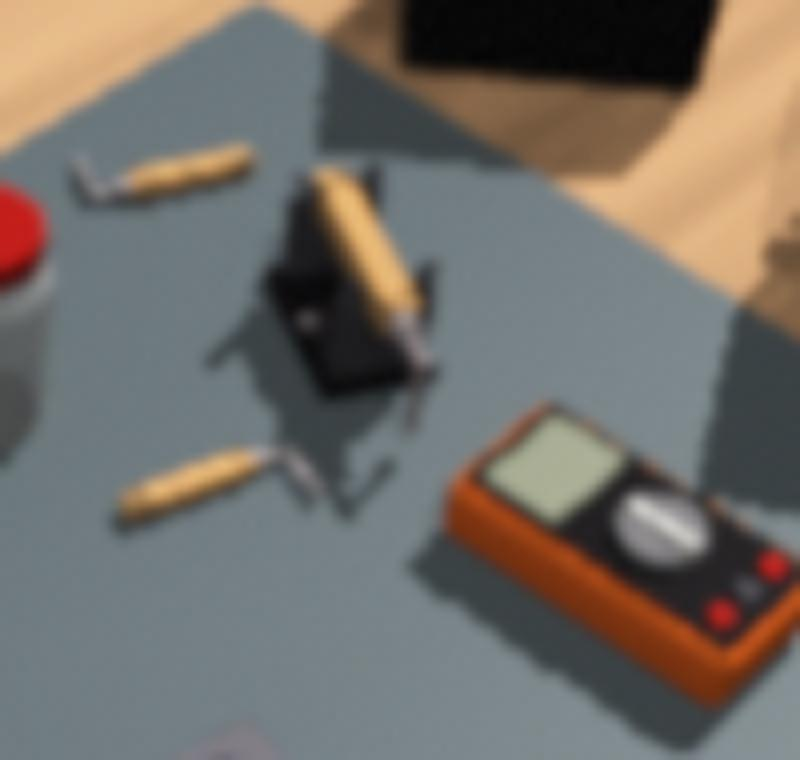

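View pics/b.png

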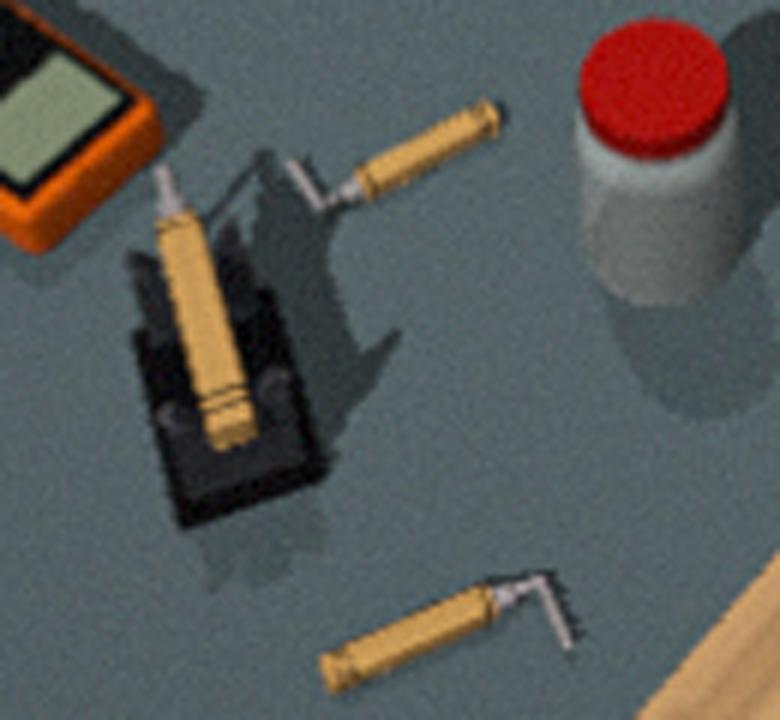

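View pics/c.png

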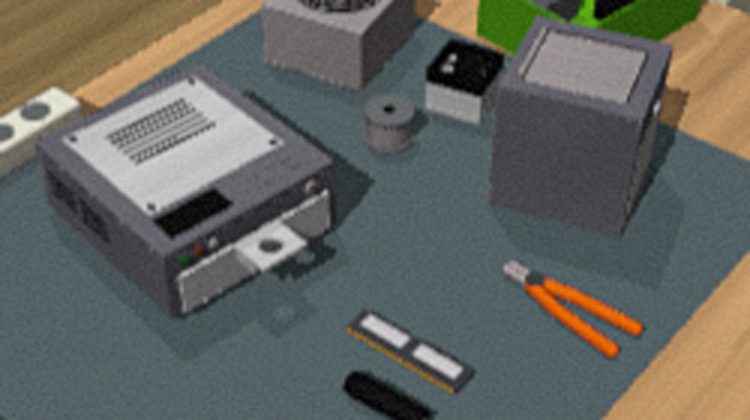

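View pics/d.png

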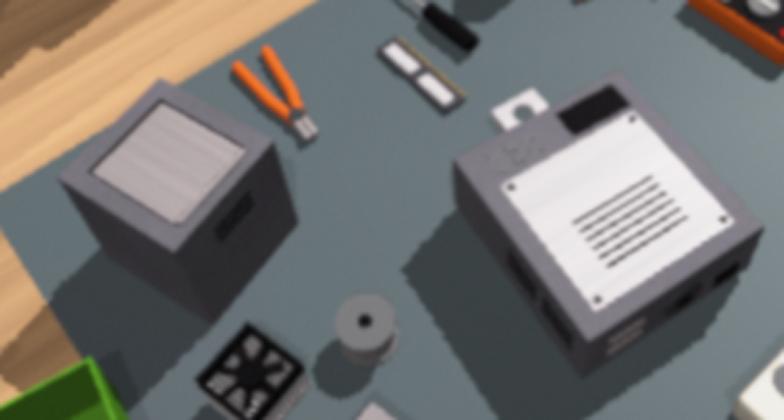

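```bash
python3 - <<'E'
from h import *
D=L('s0');E=L('d0')
def go(n,X,ps,z,u0=0,v0=0,s=1):
    P=np.array([pt(X,u0+x/s,v0+y/s,z) for x,y in ps]); print(n,P[:,:2].round(0).tolist(),'len',[round(float(np.linalg.norm(P[i]-P[i-1])),1) for i in range(len(P))],'mean',P.mean(0)[:2].round(1),'ang',[round(float(np.degrees(np.arctan2(*(P[i]-P[i-1])[[1,0]]))),1) for i in range(len(P))])
go('hole s',D,[(523,112)],66,80,180,2.8); go('hole d',E,[(270,245)],66,140,110,3)
go('tester s',D,[(458,160),(622,73),(763,228),(585,345)],100,80,180,2.8)
go('tester d',E,[(38,138),(195,70),(335,160)],100,140,110,3)
go('box s',D,[(163,82),(62,180),(175,248),(275,147)],160,80,180,2.8)
go('box d',E,[(540,17),(672,43),(632,108),(490,82)],160,140,110,3)
go('flap s',D,[(163,102),(93,170),(178,224),(246,152)],160,80,180,2.8)
go('hook s',D,[(330,178),(402,308)],65,270,115,8)
go('hook d',E,[(228,415),(178,222)],65,130,250,6)
go('rest foot d',E,[(325,460),(183,512),(137,345),(270,290)],10,130,250,6)
go('multi d',E,[(160,105),(40,225)],36,130,250,6)
go('jar d',E,[(655,85)],115,130,250,6)
# table anchors
go('stick d',E,[(370,310),(472,378),(450,390),(347,328)],7,140,110,3)
E
```

```text
hole s [[648.0, -18.0]] len [0.0] mean [647.6 -17.8] ang [0.0]
hole d [[645.0, -20.0]] len [0.0] mean [644.7 -19.8] ang [0.0]
tester s [[665.0, -126.0], [699.0, 82.0], [923.0, 44.0], [890.0, -169.0]] len [229.4, 210.2, 227.2, 215.6] mean [794.3 -42.2] ang [169.1, 80.5, -9.5, -99.0]
tester d [[919.0, 40.0], [878.0, -152.0], [654.0, -131.0]] len [315.4, 196.6, 225.1] mean [816.7 -80.9] ang [32.9, -102.0, 174.6]
box s [[424.0, -312.0], [463.0, -443.0], [597.0, -399.0], [566.0, -271.0]] len [148.3, 136.5, 141.0, 131.3] mean [ 512.6 -356.4] ang [-163.9, -73.3, 18.2, 103.5]
box d [[592.0, -405.0], [456.0, -452.0], [430.0, -326.0], [565.0, -272.0]] len [135.7, 143.4, 128.4, 144.6] mean [ 510.7 -363.8] ang [-78.4, -161.2, 101.6, 21.7]
flap s [[446.0, -325.0], [473.0, -416.0], [577.0, -384.0], [553.0, -295.0]] len [110.4, 94.3, 109.5, 92.6] mean [ 512.2 -355.1] ang [-164.4, -73.8, 16.5, 105.6]
hook s [[477.0, 374.0], [560.0, 332.0]] len [93.0, 93.0] mean [518.6 353.1] ang [152.8, -27.2]
hook d [[470.0, 378.0], [550.0, 334.0]] len [91.1, 91.1] mean [509.9 355.6] ang [151.3, -28.7]
rest foot d [[456.0, 350.0], [482.0, 400.0], [553.0, 365.0], [530.0, 312.0]] len [83.2, 56.6, 79.0, 56.8] mean [505.2 356.9] ang [153.0, 62.3, -26.9, -113.4]
multi d [[620.0, 290.0], [611.0, 361.0]] len [71.9, 71.9] mean [615.8 325.7] ang [-83.0, 97.0]
jar d [[421.0, 188.0]] len [0.0] mean [421.5 188.2] ang [0.0]
stick d [[547.0, -58.0], [416.0, -51.0], [423.0, -25.0], [549.0, -24.0]] len [33.8, 131.5, 26.4, 126.0] mean [483.8 -39.6] ang [-93.4, 176.8, 74.0, 0.4]
```

```bash
python3 - <<'E'
from h import *
d=ctrl.get_image('wrist'); print(np.array(d['hand_eye']).round(3), d['vertical_fov'])
P=np.pi
print(rows([480,-130,330],[P,0,np.radians(85)]))
E
```

```text
[[ 0.00000e+00 -9.60000e-01 -2.80000e-01  7.16990e+01]
 [ 1.00000e+00  0.00000e+00  1.00000e-03 -3.30000e-01]
 [-1.00000e-03 -2.80000e-01  9.60000e-01 -1.41548e+02]
 [ 0.00000e+00  0.00000e+00  0.00000e+00  1.00000e+00]] 71.37763010470157
(array([ 380.9, -330. ,  -98.9]), array([-6.000e-02, -3.000e-02, -6.014e+01]))
```

```bash
python3 -m jog '100 -90 -100 0 0 -20 1; 381 -330 -99 0 0 -60 1; 381 -330 -99 0 0 -60 1; 381 -330 -99 0 0 -60 1; 381 -330 -99 0 0 -60 1; 381 -330 -99 0 0 -60 1; 381 -330 -99 0 0 -60 1; 381 -330 -99 0 0 -60 1'
python3 - <<'E'
from h import *
print(rows([505,355,240],[np.pi,0,np.radians(152)]),ctrl.read_state()['clock'])
E
```

```text
clock: 1.2
eef_pos: [472.3, -147.1, 328.0]
tool_rot: [3.141, 0.0, 1.48]
force: [2.0, -0.5, -0.3]
width: 85.8
(array([503. , -12.8,  87.8]), array([ 2.000e-02,  3.000e-02, -6.717e+01])) 1.2
```

```bash
python3 -m jog '503 -13 88 0 0 -67 1; 503 -13 88 0 0 -67 1; 503 -13 88 0 0 -67 1; 503 -13 88 0 0 -67 1; 503 -13 88 0 0 -67 1; 503 -13 88 0 0 -67 1; 503 -13 88 0 0 -67 1; 503 -13 88 0 0 -67 1'
python3 -m jog '0 0 0 0 0 0 1; 0 0 0 0 0 0 1'
python3 - <<'E'
from h import *
snap('wrist','w1'); s=ctrl.read_state(); print(s['eef_pos'],s['tool_rot'],s['clock'])
E
```

```text
clock: 2.2
eef_pos: [503.6, 344.2, 240.8]
tool_rot: [-3.141, 0.0, 2.65]
force: [1.4, 0.0, 0.6]
width: 85.5
clock: 2.45
eef_pos: [503.2, 342.0, 240.9]
tool_rot: [-3.14, 0.0, 2.651]
force: [0.7, -0.4, -0.7]
width: 85.1
[503.74230409 341.08638959 241.15328718] [-3.14003227e+00  8.21973692e-04  2.64887891e+00] 2.5
```

View pics/w1.png

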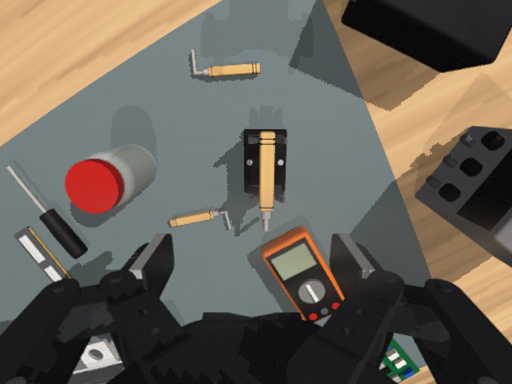

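```bash
python3 - <<'E'
from h import *
crop('w1',220,110,340,250,4.2,'a')
D=L('w1')
for u,v in [(267,145),(267,175),(267,200)]: print(pt(D,u,v).round(1), pt(D,u,v,65).round(1))
E
```

```text
[483.2 373.9  63.7] [483.  373.9  65. ]
[515.6 357.2  64. ] [515.4 357.3  65. ]
[544.5 342.4  63.2] [544.  342.6  65. ]
```

View pics/a.png

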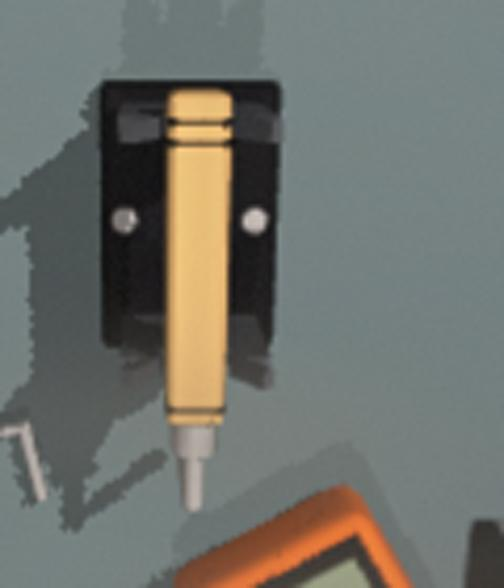

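```bash
python3 - <<'E'
from h import *
D=L('w1'); g=lambda x,y,z=65: pt(D,220+x/4.2,110+y/4.2,z)
a=g(200,90);b=g(196,424);print(a.round(1),b.round(1),np.linalg.norm(b-a))
l=g(166,200),g(232,200),g(167,380),g(227,380); print([np.linalg.norm(l[0]-l[1]),np.linalg.norm(l[2]-l[3])])
m=(l[2]+l[3]-l[0]-l[1])/2; print(np.degrees(np.arctan2(m[1],m[0])), ((a+b)/2).round(1))
f=[g(104,84,10),g(279,84,10)];e=f[1]-f[0];print(np.degrees(np.arctan2(e[1],e[0])),(f[0]+f[1])/2)
c=(a+b)/2; s1,s2=g(124,220,10),g(254,220,10); print('screws mid',(s1+s2)/2, np.degrees(np.arctan2(*(s2-s1)[[1,0]])))
tip=g(193,510,74);print('wire bend',tip)
E
```

```text
[469.3 381.8  65. ] [556.8 335.5  65. ] 98.94307147627747
[np.float64(18.8127473329535), np.float64(17.903203270884696)]
-27.802822096253795 [513.1 358.6  65. ]
61.96538560286318 [471.21905892 381.16901422  10.        ]
screws mid [510.70846686 359.81915793  10.        ] 61.93901447160138
wire bend [577.64878448 323.27526172  74.        ]
```

```bash
python3 - <<'E'
from h import *
print(rows([512.4,359.1,110],[np.pi,0,np.radians(152)]))
E
```

```text
(array([  1. ,  20.2, 131.1]), array([-0.09,  0.05, -0.23]))
```

```bash
python3 -m jog '1 20 50 0 0 -0.2 0; 1 20 100 0 0 -0.2 0; 1 20 131 0 0 -0.2 0; 1 20 131 0 0 -0.2 0; 1 20 131 0 0 -0.2 0'
python3 - <<'E'
from h import *
snap('wrist','w2')
print(rows([512.4,359.1,40],[np.pi,0,np.radians(152)]))
E
```

```text
clock: 3.12
eef_pos: [513.2, 360.5, 112.1]
tool_rot: [3.139, 0.001, 2.652]
force: [0.3, 0.2, 0.6]
width: 42.8
(array([-0. , -2.3, 72.5]), array([ 0.17,  0.09, -0.02]))
```

View pics/w2.png

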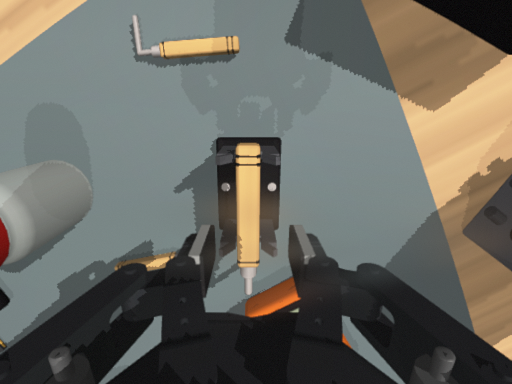

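```bash
python3 - <<'E'
from h import *
D=L('w2')
a=pt(D,248,144,65);b=pt(D,248,267,65);print(a.round(1),b.round(1),np.linalg.norm(a-b),((a+b)/2).round(1),np.degrees(np.arctan2(*(b-a)[[1,0]])))
E
python3 -m jog '0 -1.5 40 0 0 0 0; 0 -1.5 72 0 0 0 0; 0 -1.5 72 0 0 0 0; 0 -1.5 72 0 0 0 -1; 0 -1.5 72 0 0 0 -1; 0 -1.5 72 0 0 0 -1; 0 -1.5 72 0 0 0 -1'
python3 -m jog '0 0 0 0 0 0 -1; 0 0 0 0 0 0 -1'
```

```text
[469.1 382.   65. ] [555.9 335.4  65. ] 98.56400514203054 [512.5 358.7  65. ] -28.242284826708868
clock: 4.05
eef_pos: [512.1, 360.0, 40.8]
tool_rot: [3.139, 0.002, 2.653]
force: [-1.3, -1.1, 7.3]
width: 17.2
clock: 4.3
eef_pos: [512.1, 360.1, 40.8]
tool_rot: [3.139, 0.002, 2.653]
force: [-1.1, -1.9, 6.3]
width: 17.2
```

```bash
python3 -m jog '0 0 -15 0 0 0 -1; 0 0 -35 0 0 0 -1; 0 0 -65 0 0 0 -1; 0 0 -100 0 0 0 -1; 0 0 -110 0 0 0 -1; 0 0 -110 0 0 0 -1'
python3 - <<'E'
from h import *
y=np.radians(-9.5); h=np.array([646,-19]); t=h-79*np.array([np.cos(y),np.sin(y)])
print(t,rows([*t,150],[np.pi,0,np.pi+y]), ctrl.read_state()['qpos'])
E
```

```text
clock: 5.05
eef_pos: [511.6, 359.7, 149.4]
tool_rot: [3.14, 0.001, 2.654]
force: [-0.2, -0.6, -1.8]
width: 16.7
[568.08343748  -5.96123914] (array([-221.3, -296.5,   -0.8]), array([  0.08,   0.07, -18.46])) [-0.31268229  0.74787243 -0.58437353  1.65942077  0.50544177  0.88788456
 -0.01658835]
```

```bash
python3 -m jog '-30 -40 0 0 0 -3 -1; -70 -95 0 0 0 -6 -1; -110 -148 0 0 0 -10 -1; -150 -200 0 0 0 -14 -1; -185 -250 0 0 0 -17 -1; -212 -285 0 0 0 -18.5 -1; -221 -296 10 0 0 -18.5 -1; -221 -296 20 0 0 -18.5 -1'
python3 -m jog '0 0 0 0 0 0 -1; 0 0 0 0 0 0 -1'
python3 - <<'E'
from h import *
snap('scene','s2');snap('side','d2'); crop('s2',210,160,310,260,6,'a'); crop('d2',190,140,290,240,6,'b')
s=ctrl.read_state();print(s['eef_pos'],s['tool_rot'])
E
```

```text
clock: 6.05
eef_pos: [567.0, -6.5, 126.8]
tool_rot: [-3.142, -0.002, 2.974]
force: [0.1, 0.9, -0.9]
width: 17.2
clock: 6.3
eef_pos: [567.5, -3.1, 128.5]
tool_rot: [3.14, -0.0, 2.98]
force: [-0.1, -0.1, -0.6]
width: 17.2
[567.8143589   -3.835783   128.79147071] [3.14096063e+00 5.28877578e-04 2.97923681e+00]
```

View pics/a.png

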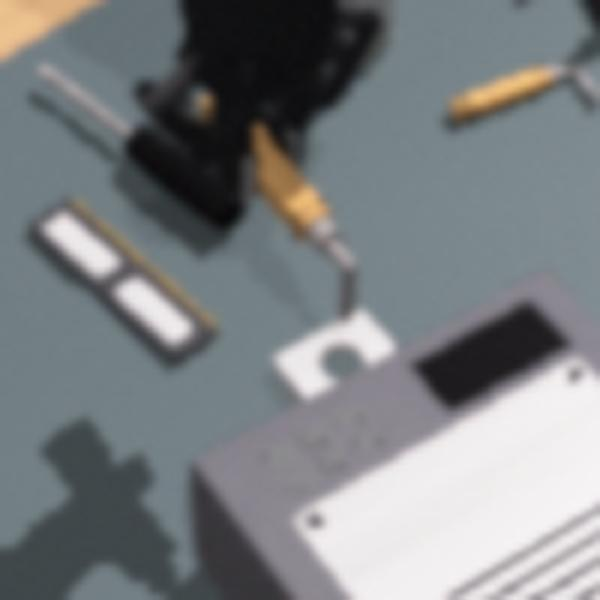

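View pics/b.png

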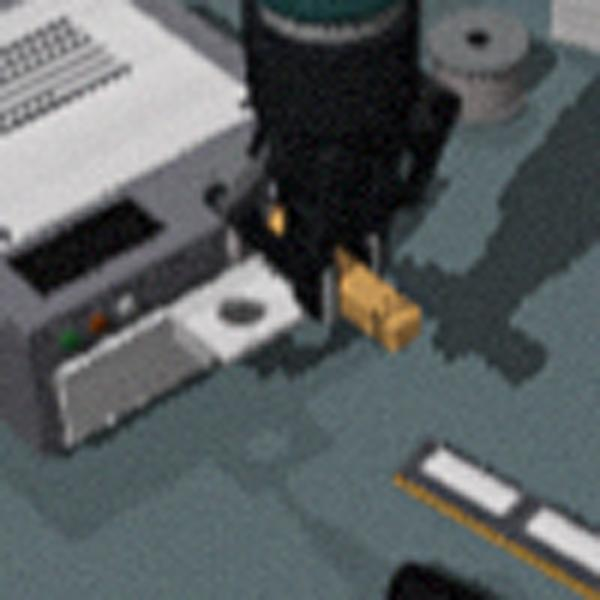

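```bash
python3 - <<'E'
from h import *
D=L('s2')
print('tip',pt(D,210+347/6,160+314/6,99),'pred',np.array([567.8,-3.8])+79*np.array([np.cos(2.979-np.pi),np.sin(2.979-np.pi)]))
print('hole',pt(D,210+343/6,160+362/6,66)); E=L('d2'); print('hole d',pt(E,190+242/6,140+311/6,66))
g=lambda x,y:pt(D,210+x/6,160+y/6,66); q=[g(273,358),g(362,308),g(398,352),g(308,400)]; print(np.mean(q,0),[np.linalg.norm(q[i]-q[i-1]) for i in range(4)],[np.degrees(np.arctan2(*(q[i]-q[i-1])[[1,0]])) for i in range(4)])
E
```

```text
tip [645.68755476 -12.65723653  99.        ] pred [645.7580618  -16.58829933]
hole [649.29936053 -17.74751184  66.        ]
hole d [643.48349552 -19.90939145  66.        ]
[643.05837814 -17.19988121  66.        ] [np.float64(31.704156819282762), np.float64(56.83557090392783), np.float64(33.65867234900429), np.float64(55.62889407789986)] [np.float64(172.26170820230166), np.float64(82.66740764929999), np.float64(-9.826215359718569), np.float64(-99.3140598377917)]
```

```bash
python3 -m jog '-2 -3.7 0 0 0 0 -1; -2 -3.7 10 0 0 0 -1; -2 -3.7 20 0 0 0 -1; -2 -3.7 26 0 0 0 -1; -2 -3.7 26 0 0 0 -1'
python3 - <<'E'
from h import *
snap('scene','s3'); crop('s3',230,180,290,240,10,'a')
s=ctrl.read_state();print(s['eef_pos'],s['force'])
E
```

```text
clock: 7.02
eef_pos: [568.5, -9.5, 101.6]
tool_rot: [-3.141, -0.001, 2.977]
force: [1.0, 0.4, -1.5]
width: 16.6
[568.87016605  -9.40460568 102.06142568] [ 0.65847477  0.58800672 -0.86867319]
```

View pics/a.png

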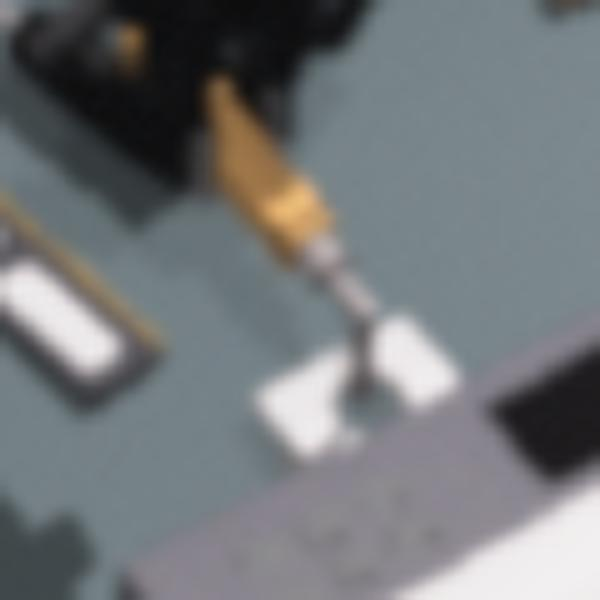

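```bash
python3 -m jog '0 0 6 0 0 0 -1; 0 0 12 0 0 0 -1; 0 0 12 0 0 0 -1'; python3 -m jog '0 0 8 0 0 0 -1; 0 0 16 0 0 0 -1; 0 0 18 0 0 0 -1;  0 0 18 0 0 0 -1'
python3 - <<'E'
from h import *
snap('scene','s4'); crop('s4',230,180,290,240,10,'a')
s=ctrl.read_state();print(s['eef_pos'],s['force'])
E
```

```text
clock: 7.45
eef_pos: [568.7, -9.7, 89.9]
tool_rot: [-3.141, -0.001, 2.977]
force: [0.2, 1.1, -0.6]
width: 17.4
clock: 7.95
eef_pos: [568.9, -9.5, 72.2]
tool_rot: [3.142, -0.0, 2.977]
force: [-0.1, 0.3, -0.9]
width: 17.0
[569.12457354  -9.40558512  72.41976804] [-0.45093317  1.04986115 -1.41051656]
```

View pics/a.png

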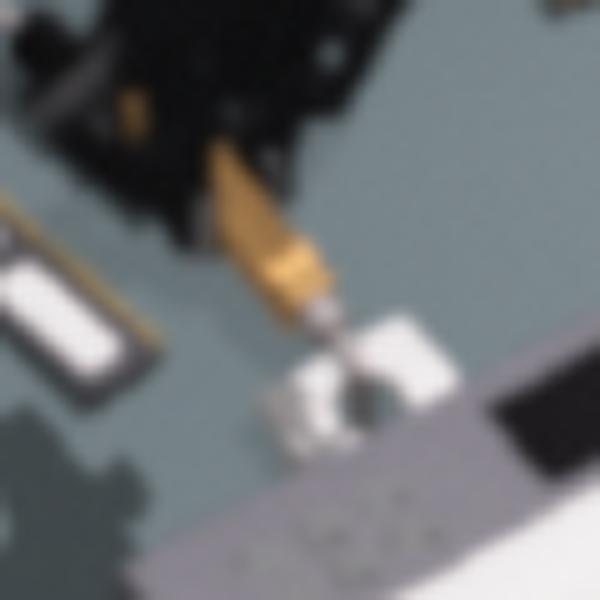

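```bash
python3 -m jog '5 0 0 0 0 0 -1; 12 0 0 0 0 0 -1; 20 0 0 0 0 0 -1; 28 0 0 0 0 0 -1; 36 0 0 0 0 0 -1; 44 0 0 0 0 0 -1; 52 0 0 0 0 0 -1; 60 0 0 0 0 0 -1'
python3 -m jog '8 0 0 0 0 0 -1; 16 0 0 0 0 0 -1; 24 0 0 0 0 0 -1; 32 0 0 0 0 0 -1; 40 0 0 0 0 0 -1; 48 0 0 0 0 0 -1; 54 0 0 0 0 0 -1; 58 0 0 0 0 0 -1'
```

```text
clock: 9.0
eef_pos: [509.5, 0.4, 72.5]
tool_rot: [-3.142, 0.0, 2.977]
force: [2.0, -1.0, -0.0]
width: 16.9
clock: 10.0
eef_pos: [452.2, 9.9, 72.4]
tool_rot: [-3.141, -0.0, 2.977]
force: [3.1, -1.4, -0.9]
width: 16.8
```

```bash
python3 -m jog '4 0 0 0 0 0 -1; 7 0 0 0 0 0 -1; 9 0 0 0 0 0 -1; 11 0 0 0 0 0 -1; 11 0 0 0 0 0 -1'; python3 -m jog '2 0 0 0 0 0 -1; 4 0 0 0 0 0 -1;  4 0 0 0 0 0 -1'
python3 - <<'E'
from h import *
snap('scene','s5');snap('side','d5'); crop('s5',180,140,370,280,4,'a'); crop('d5',140,110,340,250,4,'b')
E
```

```text
clock: 10.62
eef_pos: [441.4, 11.7, 72.4]
tool_rot: [-3.141, -0.0, 2.977]
force: [1.3, -0.2, -0.5]
width: 17.0
clock: 11.0
eef_pos: [440.4, 12.3, 72.7]
tool_rot: [3.14, 0.004, 2.976]
force: [6.9, -1.7, -5.1]
width: 17.1
```

View pics/a.png

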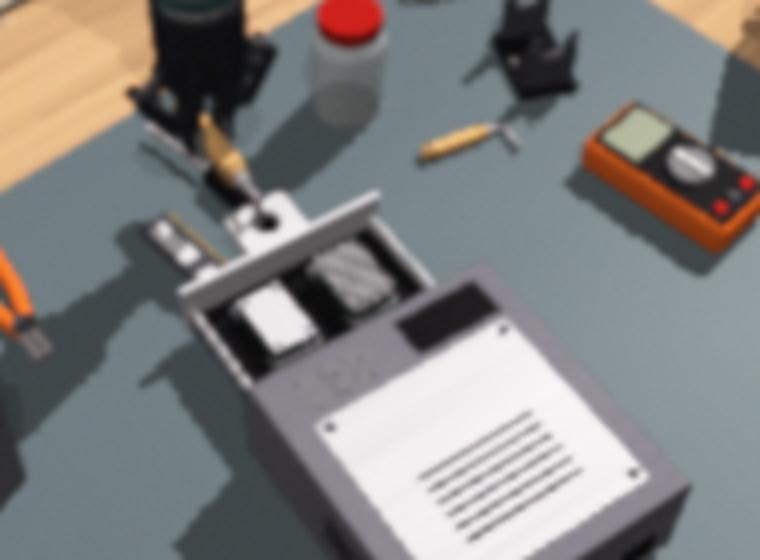

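View pics/b.png

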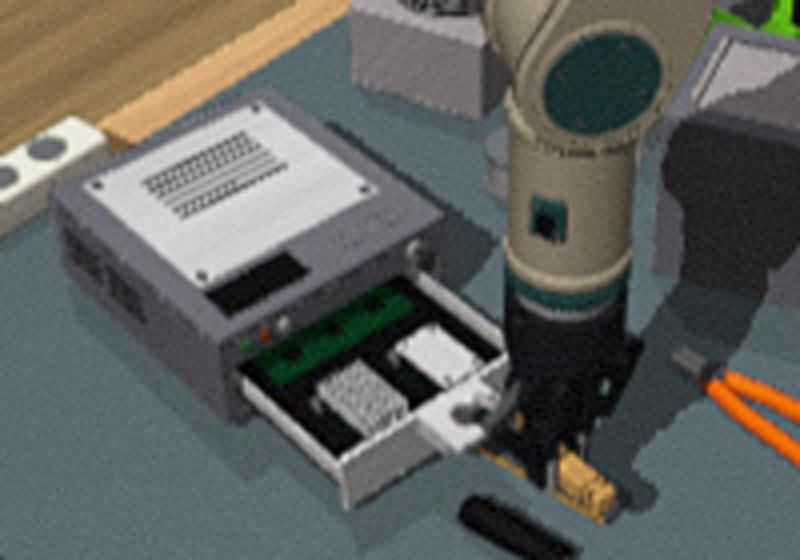

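The drawer is at its stop (the force rose to 7 N) and the finned module is in the left nest. Next I back the hook off a little, lift it out, and take it back to its rest.

```bash
python3 -m jog '-4 0 0 0 0 0 -1; -8 0 0 0 0 0 -1; -8 0 -10 0 0 0 -1; -8 0 -30 0 0 0 -1; -8 0 -60 0 0 0 -1; -8 0 -85 0 0 0 -1; -8 0 -90 0 0 0 -1; -8 0 -90 0 0 0 -1'
python3 - <<'E'
from h import *
print(rows([512.1,360.1,150.8],[3.139,0,2.653]))
E
```

```text
clock: 12.1
eef_pos: [445.4, 10.7, 162.3]
tool_rot: [-3.141, -0.0, 2.976]
force: [-0.8, -0.2, -1.6]
width: 16.4
(array([ -8.3, 355.6,  11.4]), array([-0.17, -0.03, 18.53]))
```

```bash
python3 -m jog '-20 40 0 0 0 2 -1; -40 90 0 0 0 5 -1; -50 145 0 0 0 8 -1; -50 200 0 0 0 11 -1; -40 255 0 0 0 14 -1; -25 305 0 0 0 17 -1; -12 340 0 0 0 18.5 -1; -8.3 355.6 0 0 0 18.5 -1'
python3 -m jog '0 0 0 0 0 0 -1; 0 0 0 0 0 0 -1; 0 0 0 0 0 0 -1'
python3 - <<'E'
from h import *
snap('side','d6'); snap('scene','s6'); crop('d6',120,220,250,330,6,'b'); crop('s6',270,100,360,190,6,'a')
print(rows([512.1,360.1,130],[3.139,0,2.653]))
E
```

```text
clock: 13.1
eef_pos: [510.2, 362.7, 161.0]
tool_rot: [-3.14, -0.002, 2.658]
force: [0.5, 0.9, 0.8]
width: 17.0
clock: 13.48
eef_pos: [513.3, 358.2, 162.2]
tool_rot: [-3.14, 0.001, 2.651]
force: [-0.7, -0.3, -0.4]
width: 16.9
(array([ 1.4,  0.6, 32.5]), array([-0.17,  0.03, -0.06]))
```

View pics/b.png

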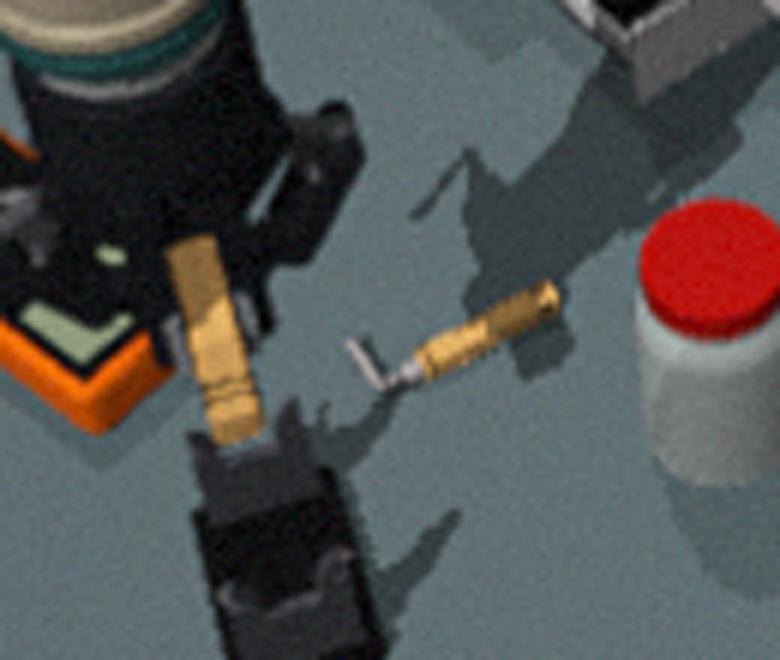

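View pics/a.png

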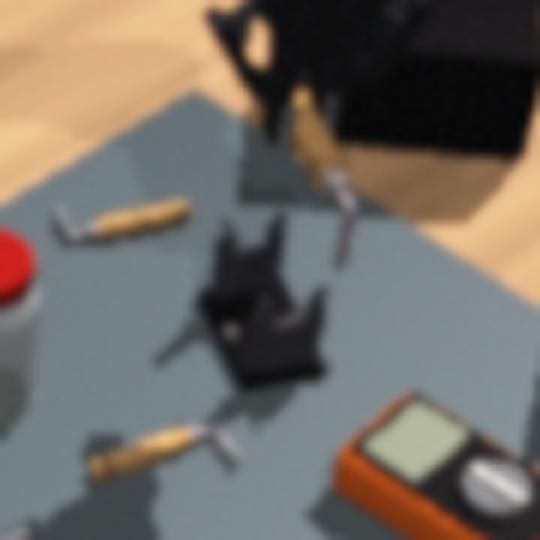

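```bash
python3 -m jog '1.4 1 30 0 0 0 -1; 1.4 1 60 0 0 0 -1; 1.4 1 84 0 0 0 -1; 1.4 1 84 0 0 0 -1; 1.4 1 84 0 0 0 -1'
python3 - <<'E'
from h import *
snap('side','d7'); crop('d7',120,220,250,340,6,'b'); snap('wrist','w7')
print(rows([512.1,360.1,41.5],[3.139,0,2.653]),ctrl.read_state()['force'])
E
```

```text
clock: 14.2
eef_pos: [512.1, 362.3, 79.4]
tool_rot: [3.14, 0.0, 2.653]
force: [0.0, 0.1, -0.5]
width: 17.0
(array([-0.9, -2.3, 38.3]), array([-0.02,  0.05,  0.03])) [ 0.43098784  0.13489181 -0.51675427]
```

View pics/b.png

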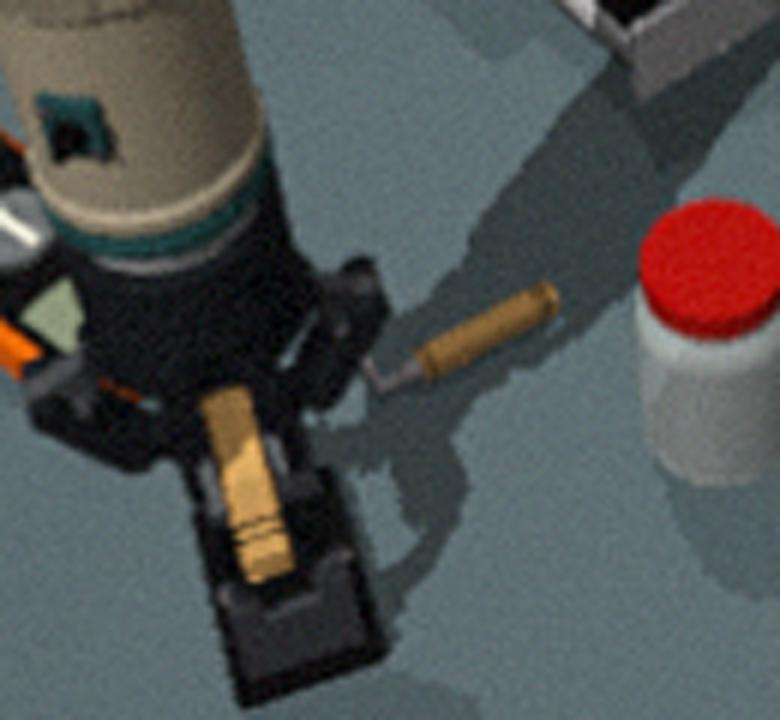

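View pics/w7.png

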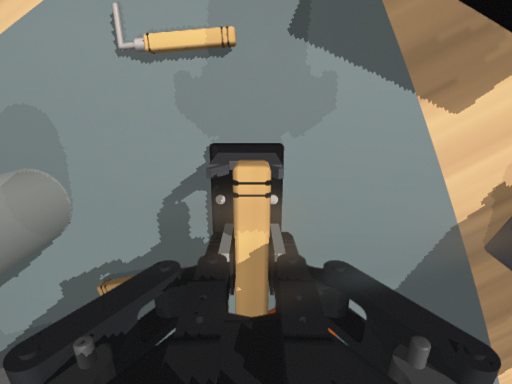

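```bash
python3 -m jog '-0.9 -2.3 0 0 0 0 -1; -0.9 -2.3 12 0 0 0 -1; -0.9 -2.3 24 0 0 0 -1; -0.9 -2.3 32 0 0 0 -1; -0.9 -2.3 37 0 0 0 -1; -0.9 -2.3 38 0 0 0 -1; -0.9 -2.3 38 0 0 0 -1'
```

```text
clock: 15.18
eef_pos: [510.8, 359.3, 40.9]
tool_rot: [-3.141, 0.0, 2.654]
force: [-1.9, -2.1, 4.4]
width: 17.1
```

```bash
python3 -m jog '0 0 0 0 0 0 0; 0 0 0 0 0 0 0; 0 0 0 0 0 0 0; 0 0 -30 0 0 0 0; 0 0 -70 0 0 0 0; 0 0 -120 0 0 0 0; 0 0 -150 0 0 0 0.2; 0 0 -150 0 0 0 0.2'
python3 - <<'E'
from h import *
snap('wrist','w8'); snap('side','d8'); crop('d8',120,220,250,340,6,'b')
print(rows([610,60,280],[np.pi,0,np.radians(170.5)]))
E
```

```text
clock: 16.18
eef_pos: [512.5, 360.9, 193.2]
tool_rot: [3.136, 0.002, 2.654]
force: [-0.4, 0.2, -0.9]
width: 51.3
(array([-227.5, -217.9,  -89.8]), array([-3.000e-02,  1.000e-02, -1.845e+01]))
```

View pics/w8.png

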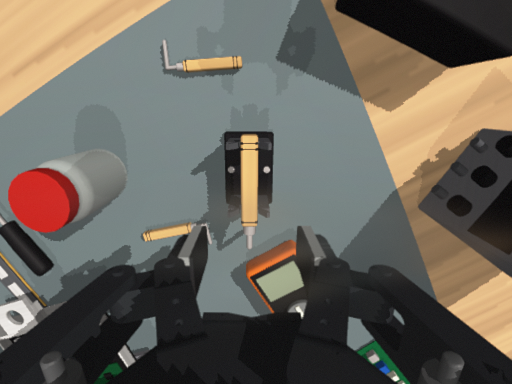

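View pics/b.png

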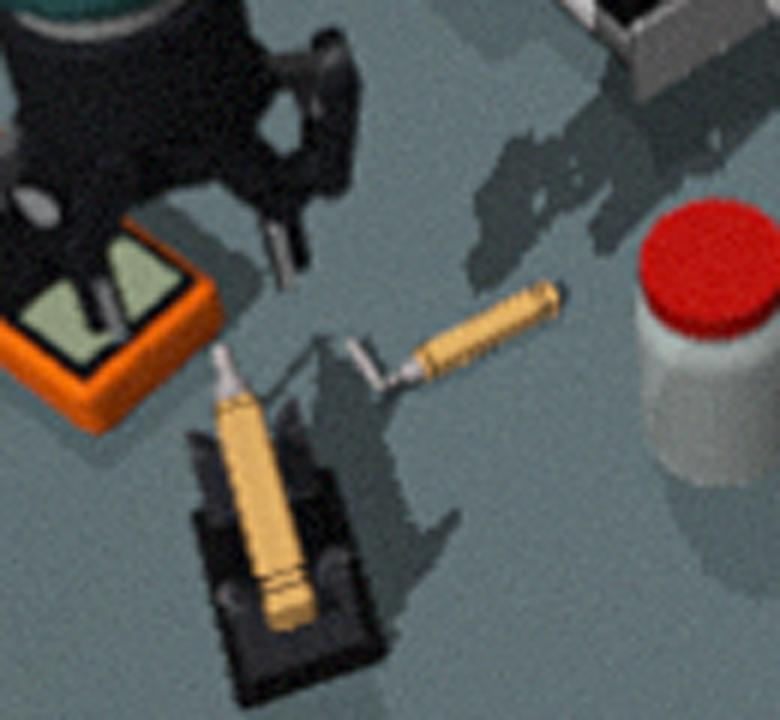

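```bash
python3 - <<'E'
from h import *
print(rows([610,25,190],[np.pi,0,np.radians(170.5)]))
E
python3 -m jog '-40 -50 -40 0 0 -4 0.2; -80 -100 -50 0 0 -9 0.2; -120 -150 -40 0 0 -14 0.2; -160 -200 -20 0 0 -18.4 0.2; -226 -235 0 0 0 -18.4 0.2; -245 -250 3 0 0 -18.4 0.2; -245 -250 3 0 0 -18.4 0.2; -245 -250 3 0 0 -18.4 0.2'
python3 - <<'E'
from h import *
print(rows([610,25,190],[np.pi,0,np.radians(170.5)]))
E
```

```text
(array([-2.439e+02, -2.488e+02,  2.000e-01]), array([-3.000e-02,  1.000e-02, -1.845e+01]))
clock: 17.27
eef_pos: [609.5, 24.2, 186.0]
tool_rot: [3.141, -0.003, 2.975]
force: [-0.9, 0.4, 1.6]
width: 51.0
(array([-0.3,  0.8, -4. ]), array([ 0.03, -0.16, -0.05]))
```

```bash
python3 -m jog '0 0 0 0 0 0 0.2; 0 0 0 0 0 0 0.2'
python3 - <<'E'
from h import *
snap('wrist','w9'); crop('w9',120,90,400,300,2.8,'a')
E
```

```text
clock: 17.52
eef_pos: [610.2, 25.3, 187.7]
tool_rot: [3.141, 0.0, 2.977]
force: [-0.2, 0.6, -0.2]
width: 51.3
```

View pics/a.png

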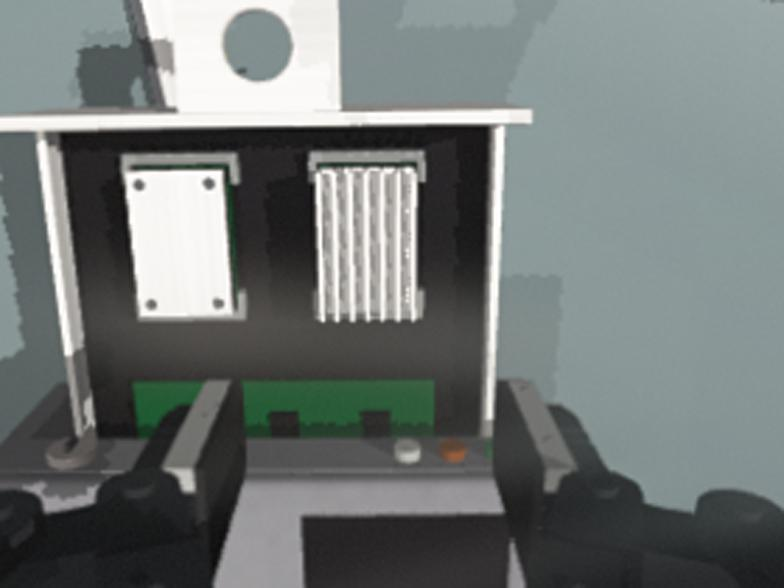

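```bash
python3 - <<'E'
from h import *
D=L('w9'); g=lambda x,y,z=None: pt(D,120+x/2.8,90+y/2.8,z)
for p in [(322,200),(352,240),(368,240),(400,260)]: print(g(*p).round(1))
print('plain',g(180,250).round(1))
print('hole',g(258,44,66).round(1))
for z in (50,55,60):
    q=[g(x,y,z) for x,y in [(317,168),(416,168),(420,320),(318,320)]]; c=np.mean(q,0)
    print(z,c.round(1),[round(np.linalg.norm(q[i]-q[i-1]),1) for i in range(4)],[round(np.degrees(np.arctan2(*(q[i]-q[i-1])[[1,0]])),1) for i in range(4)])
# nest ridges
q=[g(309,153,36),g(424,153,36),g(424,318,36),g(316,318,36)];print(np.mean(q,0).round(1))
w=[g(500,130,44),g(490,430,44)];print('wall',w)
E
```

```text
[588.7  11.3  44.1]
[606.4  20.   42.9]
[605.2  26.6  52.7]
[617.2  37.4  44.1]
plain [598.7 -47.1  45.6]
hole [528.9   1.5  66. ]
50 [608.2  26.   50. ] [np.float64(60.1), np.float64(36.9), np.float64(60.1), np.float64(40.3)] [np.float64(169.9), np.float64(80.6), np.float64(-6.9), np.float64(-99.4)]
55 [607.   26.2  55. ] [np.float64(59.0), np.float64(36.3), np.float64(59.0), np.float64(39.6)] [np.float64(169.9), np.float64(80.6), np.float64(-6.9), np.float64(-99.4)]
60 [605.8  26.4  60. ] [np.float64(57.9), np.float64(35.6), np.float64(58.0), np.float64(38.9)] [np.float64(169.9), np.float64(80.6), np.float64(-6.9), np.float64(-99.4)]
[608.3  26.2  36. ]
wall [array([573.29656098,  82.23644776,  44.        ]), array([697.12394684,  63.76410945,  44.        ])]
```

```bash
python3 - <<'E'
from h import *
print(rows([607.8,26.0,34],[np.pi,0,np.radians(170.6)]))
E
python3 -m jog '2.5 1 50 0 0 0 0.2; 2.5 1 90 0 0 0 0.2; 2.5 1 110 0 0 0 0.2; 2.5 1 110 0 0 0 0.2'
python3 - <<'E'
from h import *
snap('wrist','w10'); print(rows([607.8,26.0,34],[np.pi,0,np.radians(170.6)]))
E
```

```text
(array([  2.7,   0.5, 153.7]), array([ 0.01,  0.02, -0.03]))
clock: 18.08
eef_pos: [607.6, 25.5, 76.7]
tool_rot: [-3.141, -0.002, 2.976]
force: [0.4, 0.6, 0.8]
width: 51.1
(array([ 0.9,  0.1, 44. ]), array([ 0.03,  0.03, -0.12]))
```

View pics/w10.png

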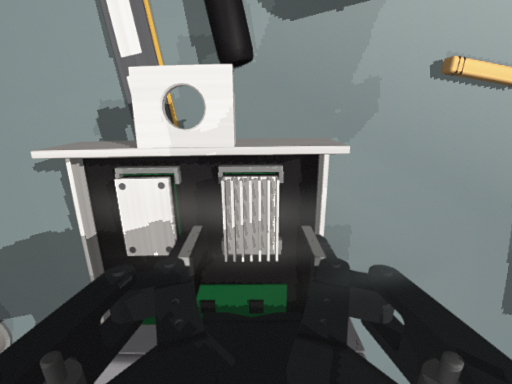

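```bash
python3 -m jog '1 0 20 0 0 0 0.2; 1 0 36 0 0 0 0.2; 1 0 43 0 0 0 0.2; 1 0 43 0 0 0 0.2'
python3 -m jog '0 0 0 0 0 0 -0.4; 0 0 0 0 0 0 -1; 0 0 0 0 0 0 -1; 0 0 0 0 0 0 -1'
```

```text
clock: 18.62
eef_pos: [606.8, 25.4, 33.7]
tool_rot: [-3.141, -0.001, 2.975]
force: [-0.6, -0.0, 0.2]
width: 51.6
clock: 19.12
eef_pos: [607.7, 25.5, 35.0]
tool_rot: [3.141, 0.001, 2.975]
force: [-0.9, -0.1, 3.8]
width: 35.7
```

```bash
python3 -m jog '0 0 -10 0 0 0 -1; 0 0 -25 0 0 0 -1; 0 0 -60 0 0 0 -1; 0 0 -110 0 0 0 -1; 0 0 -170 0 0 0 -1; 0 0 -220 0 0 0 -1; 0 0 -220 0 0 0 -1; 0 0 -220 0 0 0 -1'
python3 - <<'E'
from h import *
snap('wrist','w11'); snap('side','d11'); crop('d11',140,20,340,230,3.6,'b')
print(rows([512,-358,255],[np.pi,0,np.radians(107)]))
E
```

```text
clock: 20.12
eef_pos: [606.6, 24.9, 254.3]
tool_rot: [-3.141, -0.001, 2.975]
force: [1.3, -0.9, -1.8]
width: 35.7
(array([  29.4, -393.2,   -1.5]), array([-0.15, -0.11, 63.46]))
```

View pics/w11.png

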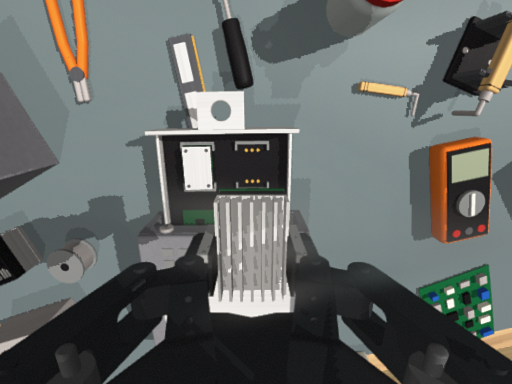

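View pics/b.png

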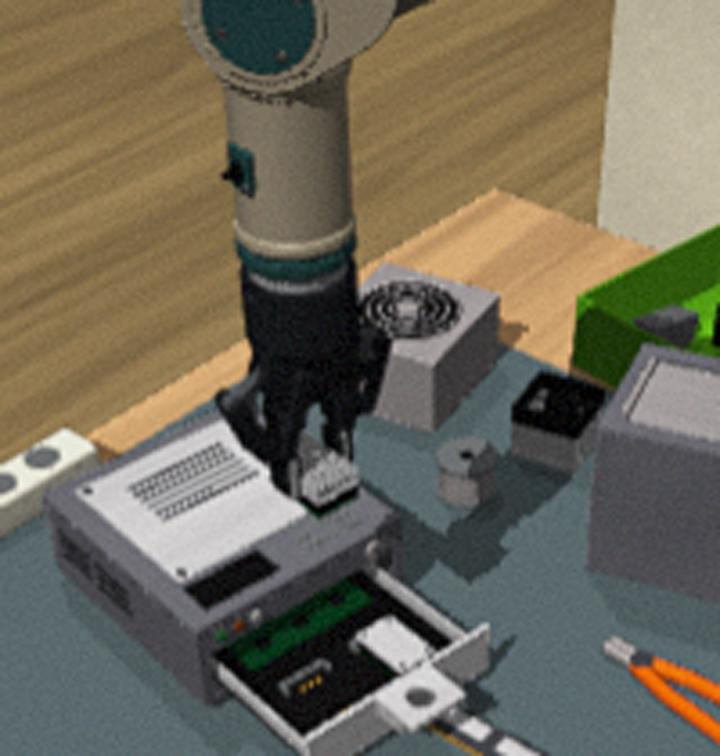

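```bash
python3 - <<'E'
from h import *
print(rows([535,-440,300],[np.pi,0,np.radians(107)]))
E
python3 -m jog '0 -20 -20 0 0 5 -1; 0 -60 -45 0 0 14 -1; 0 -110 -46 0 0 24 -1; -2 -170 -46 0 0 34 -1; -4 -230 -46 0 0 44 -1; -6 -290 -46 0 0 53 -1; -8 -350 -46 0 0 60 -1; -9 -410 -46 0 0 63.5 -1'
python3 - <<'E'
from h import *
print(rows([535,-440,300],[np.pi,0,np.radians(107)]))
E
```

```text
(array([  -6.8, -470.3,  -46.5]), array([-0.15, -0.11, 63.46]))
clock: 21.22
eef_pos: [546.7, -383.6, 301.3]
tool_rot: [3.142, 0.001, 1.86]
force: [2.1, -0.3, -1.2]
width: 35.7
(array([-50.7, -27.3,   1.4]), array([ 0.  ,  0.04, -0.42]))
```

```bash
python3 -m jog '-25 -8 0 0 0 0 -1; -48 -15 0 0 0 0 -1; -48 -15 0 0 0 0 -1; -48 -15 0 0 0 0 -1'
python3 - <<'E'
from h import *
snap('wrist','w12');s=ctrl.read_state(); print(s['eef_pos'],s['tool_rot'],s['qpos'])
E
```

```text
clock: 21.72
eef_pos: [547.6, -429.7, 300.7]
tool_rot: [3.141, -0.001, 1.866]
force: [0.2, 0.8, -0.5]
width: 35.9
[ 547.97604071 -429.20479393  300.79780211] [ 3.14101515e+00 -1.01004913e-03  1.86749897e+00] [ 0.86457349  0.6799542  -0.46752152  1.26671555  0.3006762   1.26346569
  0.69356768]
```

View pics/w12.png

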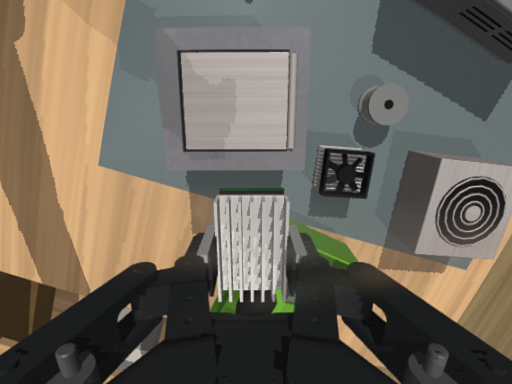

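```bash
python3 - <<'E'
from h import *
D=L('w12')
for z,ps in ((160,[(162,28),(310,27),(306,168),(167,170)]),(160,[(180,51),(298,51),(295,151),(184,151)])):
    q=[pt(D,u,v,z) for u,v in ps]; print(np.mean(q,0).round(1),[round(np.linalg.norm(q[i]-q[i-1]),1) for i in range(4)],[round(np.degrees(np.arctan2(*(q[i]-q[i-1])[[1,0]])),1) for i in range(4)])
print(pt(D,230,100))
E
```

```text
[ 509.6 -356.4  160. ] [np.float64(139.3), np.float64(141.5), np.float64(137.4), np.float64(150.3)] [np.float64(104.6), np.float64(17.1), np.float64(-71.8), np.float64(-162.2)]
[ 512.9 -356.3  160. ] [np.float64(97.7), np.float64(114.6), np.float64(97.5), np.float64(117.6)] [np.float64(105.7), np.float64(16.8), np.float64(-72.5), np.float64(-163.1)]
[ 503.05505777 -356.36915547  157.0208023 ]
```

```bash
python3 - <<'E'
from h import *
snap('scene','s12'); snap('side','d12')
s=ctrl.read_state(); A=R.from_euler('xyz',s['tool_rot'])
for n in ('s12','d12'):
    W=cloud(L(n)).reshape(-1,3); T=A.inv().apply(W-s['eef_pos']); T=T[(abs(T[:,0])<60)&(abs(T[:,1])<90)&(T[:,2]>-160)&(T[:,2]<30)]
    for z in range(-110,20,10):
        q=T[(T[:,2]>=z)&(T[:,2]<z+10)]
        if len(q)>3: print(n,z,len(q),'y',np.percentile(q[:,1],[2,98]).round(0),'x',np.percentile(q[:,0],[2,98]).round(0))
E
```

```text
s12 -110 159 y [12. 65.] x [-18.  18.]
s12 -100 111 y [-10.  67.] x [-18.  20.]
s12 -90 70 y [-19.  63.] x [-16.  14.]
s12 -80 89 y [-22.  59.] x [-16.  17.]
s12 -70 60 y [-40.  54.] x [-16.  11.]
s12 -60 67 y [-51.  52.] x [-12.  12.]
s12 -50 30 y [-43.  48.] x [-12.  11.]
s12 -40 20 y [-26.  24.] x [-10.  -6.]
s12 -30 63 y [-23.  32.] x [-24.   9.]
s12 -20 210 y [-20.  31.] x [-28.   9.]
s12 -10 65 y [-13.  28.] x [-28.  30.]
s12 0 43 y [-14.  19.] x [-28.  30.]
d12 -110 184 y [-65.  60.] x [-10.  22.]
d12 -100 130 y [-64.  62.] x [ 0. 21.]
d12 -90 101 y [-61.  60.] x [ 2. 19.]
d12 -80 91 y [-57.  55.] x [-12.  21.]
d12 -70 70 y [-53.  51.] x [-12.  16.]
d12 -60 85 y [-50.  47.] x [-11.  15.]
d12 -50 41 y [-37.  38.] x [-1. 14.]
d12 -40 35 y [-32.  28.] x [-10.  15.]
d12 -30 81 y [-31.  28.] x [-29.  30.]
d12 -20 121 y [-32.  28.] x [-30.  31.]
d12 -10 48 y [-25.  21.] x [ 4. 31.]
d12 0 13 y [-19.  15.] x [11. 29.]
```

```bash
python3 - <<'E'
from h import *
print(rows([513,-356.5,200],[np.pi,0,np.radians(107)]))
E
```

```text
(array([ 79.8, -12.3, 100.9]), array([ 0.02, -0.02,  0.04]))
```

```bash
python3 -m jog '30 -5 10 0 0 0 -1; 60 -10 40 0 0 0 -1; 80 -12.3 70 0 0 0 -1; 80 -12.3 100 0 0 0 -1; 80 -12.3 101 0 0 0 -1; 80 -12.3 101 0 0 0 -1; 80 -12.3 101 0 0 0 -1'
python3 - <<'E'
from h import *
print(rows([513,-356.5,117],[np.pi,0,np.radians(107)]))
snap('side','d13'); snap('wrist','w13'); crop('d13',270,30,410,190,4.5,'b')
E
```

```text
clock: 22.75
eef_pos: [513.7, -358.2, 200.9]
tool_rot: [3.14, 0.002, 1.866]
force: [-0.7, 0.4, -0.4]
width: 35.7
(array([ 2. , -0.3, 83.9]), array([ 0.11,  0.11, -0.06]))
```

View pics/b.png

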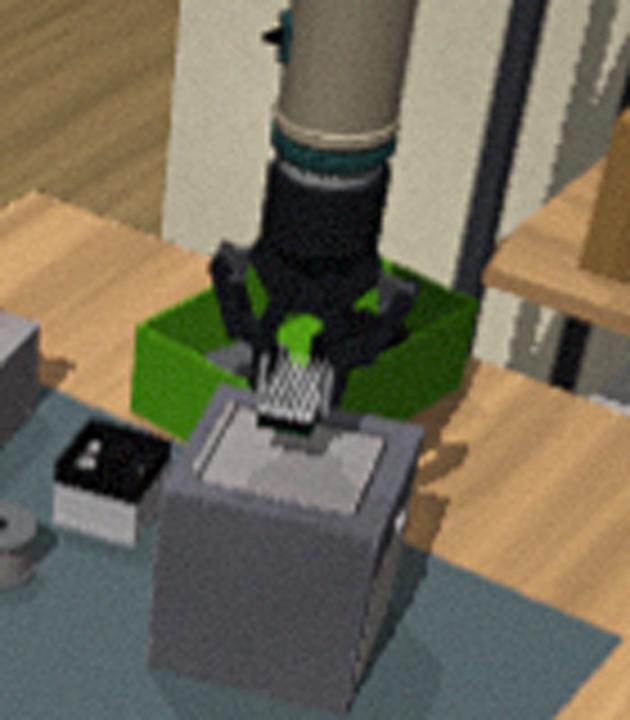

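View pics/w13.png

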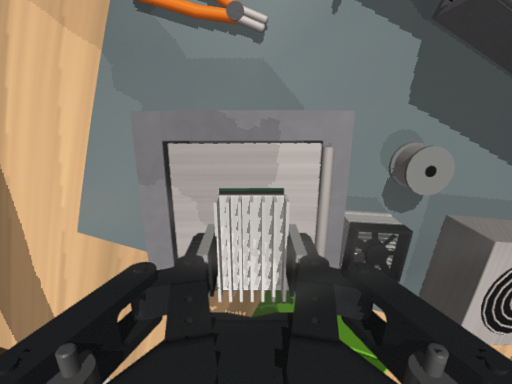

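```bash
python3 - <<'E'
from h import *
D=L('w13')
q=[pt(D,u,v,160) for u,v in [(133,113),(355,112)]];print('far edge mid',np.mean(q,0),np.linalg.norm(q[0]-q[1]))
q2=[pt(D,u,v,160) for u,v in [(166,143),(333,143)]];print('opening far edge mid',np.mean(q2,0),np.linalg.norm(q2[0]-q2[1]))
yh=np.array([-.292,.956,0]); print(np.mean(q,0)-70*yh, np.mean(q2,0)-50*yh)
E
```

```text
far edge mid [ 488.44090583 -291.287194    160.        ] 147.38773358425794
opening far edge mid [ 497.91024229 -309.62414065  160.        ] 113.65802757671337
[ 508.88090583 -358.207194    160.        ] [ 512.51024229 -357.42414065  160.        ]
```

Consistent with the earlier estimate: the slot centre is at about (511,-357). Now I press down.

```bash
python3 -m jog '1 0 12 0 0 0 -1; 1 0 22 0 0 0 -1; 1 0 32 0 0 0 -1; 1 0 40 0 0 0 -1; 1 0 48 0 0 0 -1; 1 0 48 0 0 0 -1'
python3 -m jog '0 0 8 0 0 0 -1; 0 0 16 0 0 0 -1; 0 0 24 0 0 0 -1; 0 0 32 0 0 0 -1; 0 0 36 0 0 0 -1; 0 0 36 0 0 0 -1'
python3 - <<'E'
from h import *
snap('side','d14'); snap('wrist','w14');snap('scene','s14'); crop('d14',270,70,410,190,5,'b');crop('s14',80,170,220,290,5,'a')
E
```

```text
clock: 23.6
eef_pos: [513.0, -356.4, 151.4]
tool_rot: [3.141, -0.0, 1.867]
force: [-0.3, 1.5, 5.0]
width: 35.8
clock: 24.35
eef_pos: [511.1, -358.4, 115.7]
tool_rot: [-3.139, 0.001, 1.866]
force: [-2.9, -1.1, 4.0]
width: 36.0
```

View pics/b.png

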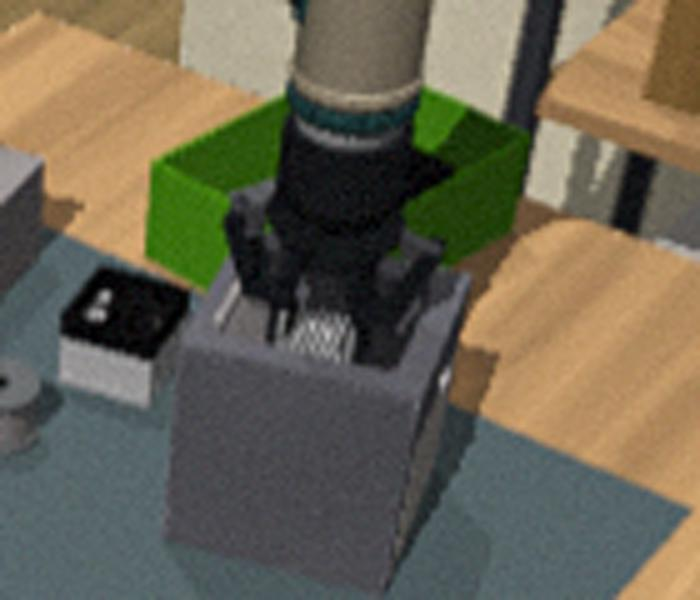

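View pics/w14.png

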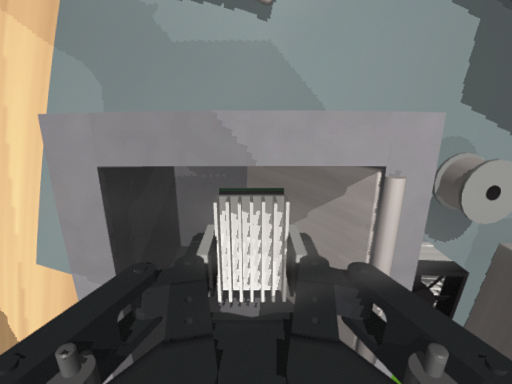

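View pics/a.png

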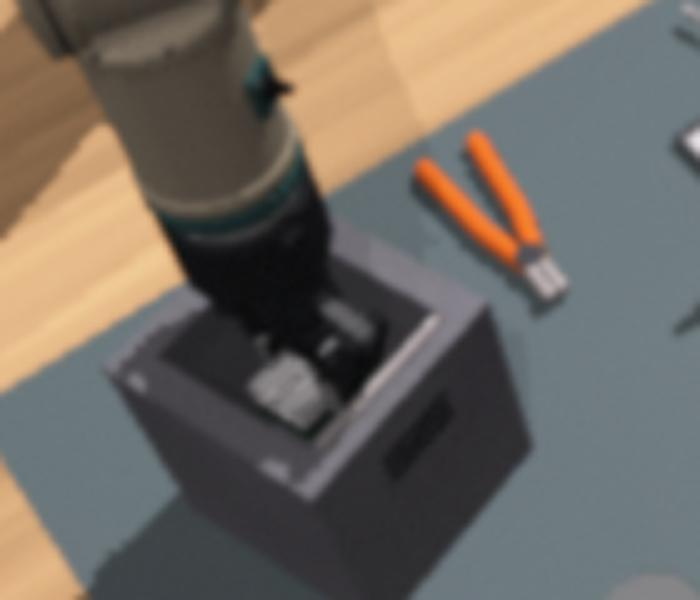

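```bash
python3 - <<'E'
from h import *
D=L('w14'); x=np.array([.956,.292])
for u in (130,160,190,210,300,330,360):
    for v in (175,195):
        p=pt(D,u,v); print(u,v,round((p[:2]-[511,-357])@x,1), p[2].round(1))
E
```

```text
130 175 -75.9 96.1
130 195 -76.0 99.4
160 175 -75.4 43.7
160 195 -75.2 49.1
190 175 -60.3 2.9
190 195 -61.7 2.7
210 175 -40.7 1.9
210 195 -41.4 3.4
300 175 26.4 117.2
300 195 27.0 116.8
330 175 37.4 134.5
330 195 37.9 135.4
360 175 45.6 149.4
360 195 46.0 150.7
```

```bash
python3 -m jog '0 0 0 0 0 0 0.05; 0 0 0 0 0 0 0.15; 0 0 0 0 0 0 0.15; 0 0 0 0 0 0 0.15; 0 0 0 0 0 0 0.15'
python3 - <<'E'
from h import *
snap('wrist','w15');snap('scene','s15'); crop('s15',80,170,220,290,5,'a')
E
```

```text
clock: 25.12
eef_pos: [508.6, -358.3, 114.2]
tool_rot: [-3.135, -0.001, 1.865]
force: [-6.2, -3.0, 1.0]
width: 49.0
```

View pics/w15.png

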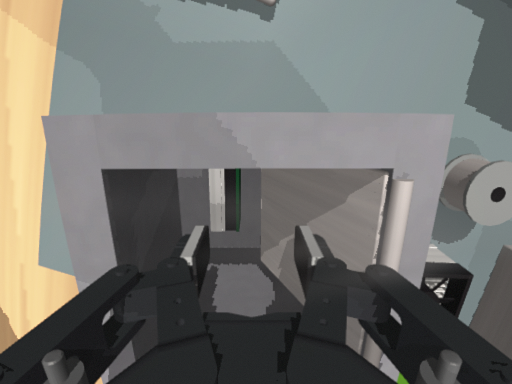

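View pics/a.png

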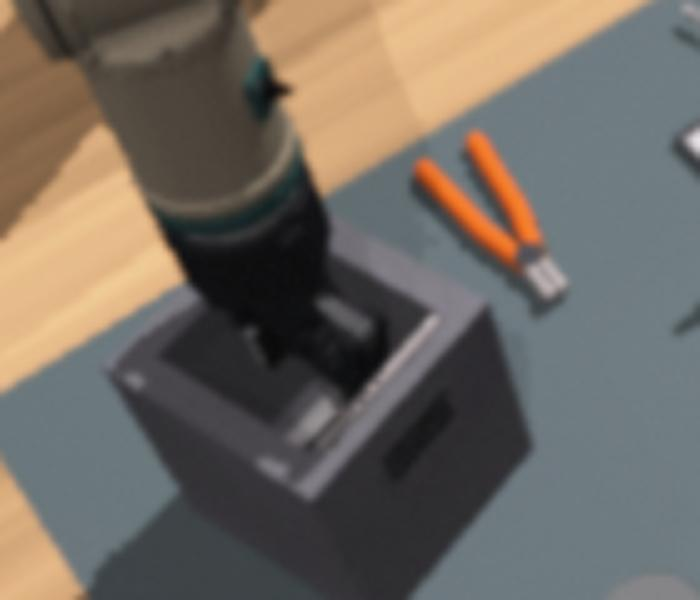

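```bash
python3 - <<'E'
from h import *
D=L('w15')
for u,v in [(218,185),(218,220),(233,200),(250,200)]: print(pt(D,u,v).round(1))
E
python3 -m jog '0 0 -8 0 0 0 0.1; 0 0 -20 0 0 0 0.1; 0 0 -40 0 0 0 0.1; 0 0 -70 0 0 0 0; 0 0 -110 0 0 0 0; 0 0 -140 0 0 0 -0.5; 0 0 -140 0 0 0 -1; 0 0 -140 0 0 0 -1'
python3 - <<'E'
from h import *
snap('wrist','w16');snap('scene','s16'); crop('s16',80,170,220,290,5,'a')
print(rows([480,-120,260],[np.pi,0,np.radians(170.5)]))
E
```

```text
[ 478.2 -354.9   39.3]
[ 486.3 -385.1   40.6]
[ 493.9 -363.9   39.5]
[ 510.9 -371.7    2.6]
clock: 26.22
eef_pos: [512.2, -356.3, 254.5]
tool_rot: [-3.141, -0.001, 1.867]
force: [-0.4, 1.3, -0.1]
width: -0.1
(array([235.3,  38.6,  -5.6]), array([-1.000e-02, -1.500e-01, -6.353e+01]))
```

View pics/a.png

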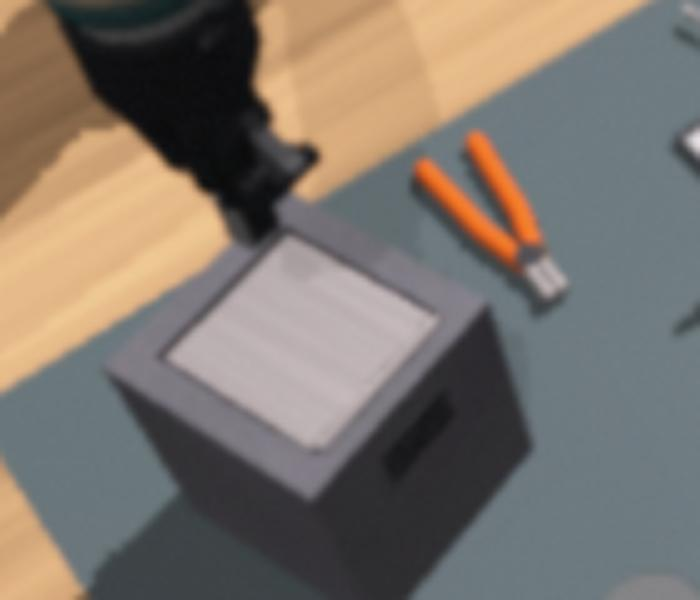

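```bash
python3 - <<'E'
from h import *
print(rows([478,10,150],[np.pi,0,np.radians(170.5)]))
E
python3 -m jog '30 0 -20 0 0 -8 -1; 80 3 -20 0 0 -18 -1; 135 8 -15 0 0 -28 -1; 195 15 0 0 0 -38 -1; 250 25 30 0 0 -48 -1; 305 45 70 0 0 -58 -1; 350 65 100 0 0 -63.5 -1; 361 75 104 0 0 -63.5 -1'
python3 -m jog '0 0 0 0 0 0 -1; 0 0 0 0 0 0 -1'
python3 - <<'E'
from h import *
snap('wrist','w17')
print(rows([480,9.6,48],[np.pi,0,np.radians(170.5)]), ctrl.read_state()['eef_pos'])
E
```

```text
(array([360. ,  74.8, 104.6]), array([-1.000e-02, -1.500e-01, -6.353e+01]))
clock: 27.32
eef_pos: [476.8, 14.2, 149.0]
tool_rot: [3.14, -0.005, 2.982]
force: [-0.1, -0.8, 1.1]
width: 0.1
clock: 27.58
eef_pos: [478.5, 9.1, 151.2]
tool_rot: [-3.141, -0.001, 2.974]
force: [-0.3, -1.0, -0.3]
width: 0.1
(array([ -1.2,   1.1, 103.5]), array([-0.05, -0.01, -0.17])) [478.6437943    8.82129086 151.45787421]
```

View pics/w17.png

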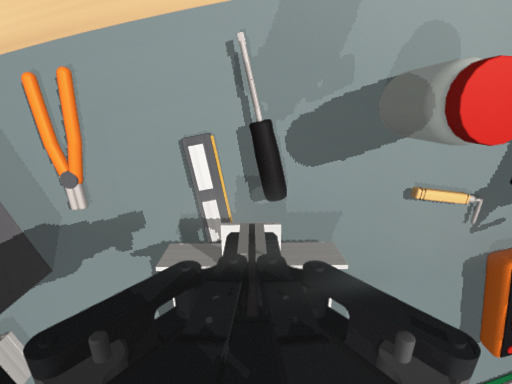

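```bash
python3 - <<'E'
from h import *
D=L('w17')
print(pt(D,222,226,66),pt(D,280,226,66))
E
python3 -m jog '2 1 30 0 0 0 -1; 2 1 60 0 0 0 -1; 2 1 85 0 0 0 -1; 2 1 85 0 0 0 -1'
python3 - <<'E'
from h import *
snap('side','d18'); snap('scene','s18'); crop('d18',190,140,340,270,5,'b'); crop('s18',190,130,310,230,6,'a'); print(ctrl.read_state()['eef_pos'])
E
```

```text
[504.09633647 -22.40499135  66.        ] [512.98390233  30.34477458  66.        ]
clock: 28.12
eef_pos: [476.0, 10.1, 65.6]
tool_rot: [-3.14, -0.002, 2.973]
force: [-0.7, -0.1, 0.4]
width: -0.5
[477.42852317  10.98683114  67.14026887]
```

View pics/b.png

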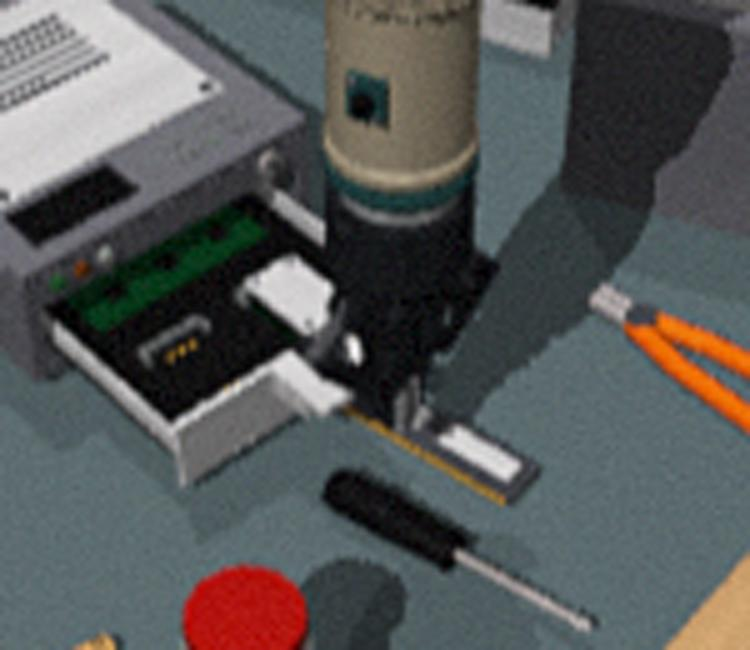

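View pics/a.png

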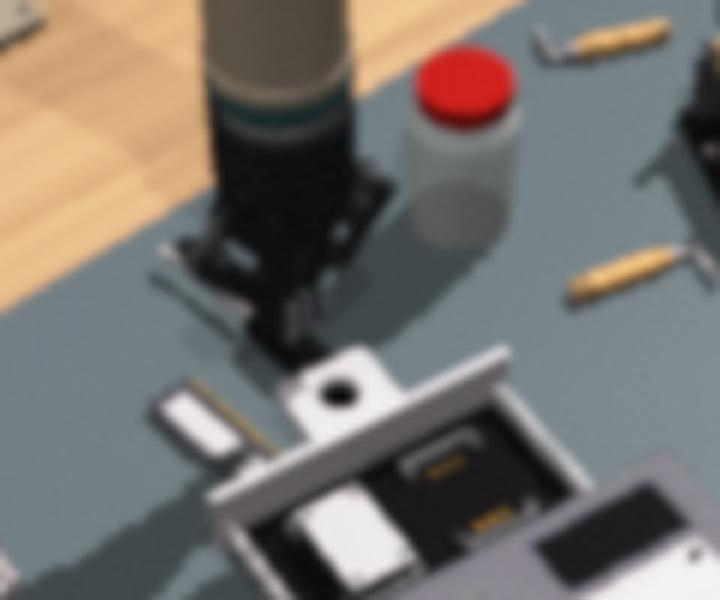

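```bash
python3 -m jog '0 -1 10 0 0 0 -1; 0 -1 18 0 0 0 -1; -8 -1 18 0 0 0 -1; -14 -1 18 0 0 0 -1; -20 -1 18 0 0 0 -1; -28 -1 18 0 0 0 -1; -36 -1 18 0 0 0 -1; -44 -1 18 0 0 0 -1'
python3 -m jog '-9 0 0 0 0 0 -1; -18 0 0 0 0 0 -1; -27 0 0 0 0 0 -1; -36 0 0 0 0 0 -1; -45 0 0 0 0 0 -1; -54 0 0 0 0 0 -1; -63 0 0 0 0 0 -1; -72 0 0 0 0 0 -1'
python3 - <<'E'
from h import *
s=ctrl.read_state();print(rows([614.5,-13.6,48],[np.pi,0,np.radians(170.5)]),s['force'])
E
```

```text
clock: 29.22
eef_pos: [520.6, 3.8, 48.4]
tool_rot: [3.141, -0.0, 2.975]
force: [-2.5, 1.4, 2.0]
width: 0.0
clock: 30.22
eef_pos: [591.8, -8.6, 48.4]
tool_rot: [3.142, -0.0, 2.975]
force: [-2.3, 2.9, 0.4]
width: -0.2
(array([-23.2,  -1.2,   0.4]), array([ 0.  , -0.01, -0.04])) [-2.29305822  2.85523211  0.43327119]
```

```bash
python3 -m jog '-6 0 0 0 0 0 -1; -11 0 0 0 0 0 -1; -15 0 0 0 0 0 -1; -19 0 0 0 0 0 -1; -22 0 0 0 0 0 -1; -22 0 0 0 0 0 -1'
python3 -m jog '-2 0 0 0 0 0 -1; -4 0 0 0 0 0 -1; -4 0 0 0 0 0 -1'
```

```text
clock: 30.98
eef_pos: [613.5, -12.8, 48.4]
tool_rot: [-3.141, 0.001, 2.975]
force: [0.0, 0.7, -0.5]
width: 0.2
clock: 31.35
eef_pos: [614.8, -13.0, 48.4]
tool_rot: [-3.14, -0.004, 2.975]
force: [-7.4, 1.8, 4.5]
width: 0.0
```

```bash
python3 -m jog '-2 0 0 0 0 0 -1; -4 0 0 0 0 0 -1; -4 0 0 0 0 0 -1'
python3 -m jog '5 0 0 0 0 0 -1; 20 0 0 0 0 0 -1; 35 0 0 0 0 0 -1; 35 0 -30 0 0 0 -1; 35 0 -80 0 0 0 -1; 35 0 -140 0 0 0 -1; 35 0 -180 0 0 0 -1; 35 0 -200 0 0 0 -1'
python3 - <<'E'
from h import *
print(rows([430,-200,300],[np.pi,0,np.radians(120)]))
E
```

```text
clock: 31.72
eef_pos: [614.8, -13.1, 48.3]
tool_rot: [-3.138, -0.011, 2.976]
force: [-15.3, 3.5, 12.2]
width: -0.4
clock: 32.72
eef_pos: [588.4, -8.4, 251.6]
tool_rot: [3.142, 0.006, 2.974]
force: [-0.1, 0.1, -0.6]
width: 0.1
(array([ 123.9, -215.3,  -49.1]), array([ 0.16,  0.33, 50.38]))
```

The drawer hit a firm stop: 15 N with no further movement. Now I retreat for final views.

```bash
python3 -m jog '20 -30 -49 0 0 8 -1; 40 -70 -49 0 0 16 -1; 65 -110 -49 0 0 24 -1; 90 -150 -49 0 0 32 -1; 110 -185 -49 0 0 40 -1; 124 -215 -49 0 0 48 -1; 124 -215 -49 0 0 50 -1; 124 -215 -49 0 0 50 -1'
python3 - <<'E'
from h import *
snap('scene','s20');snap('side','d20'); crop('s20',210,100,370,260,4.5,'a'); crop('d20',110,120,330,340,3.2,'b')
crop('s0',210,100,370,260,4.5,'a0')
D=L('s20');E=L('d20')
a,b=L('s0'),L('s20'); d=np.abs(a['image'].astype(int)-b['image']).max(-1); cv2.imwrite('pics/diff.png',np.clip(d*2,0,255).astype(np.uint8))
E
```

```text
clock: 33.72
eef_pos: [429.2, -199.2, 297.9]
tool_rot: [3.14, 0.002, 2.103]
force: [-0.5, 0.3, 0.0]
width: 0.1
```

View pics/a.png

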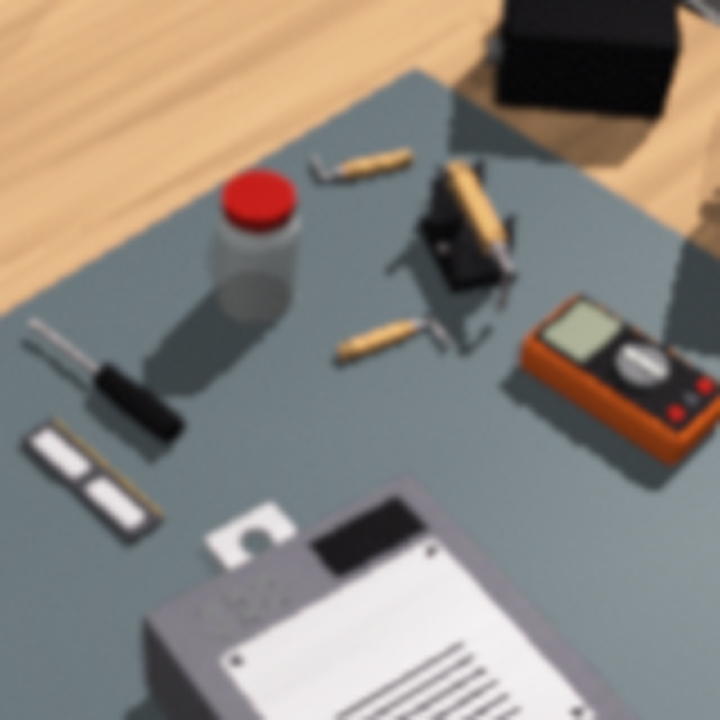

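View pics/b.png

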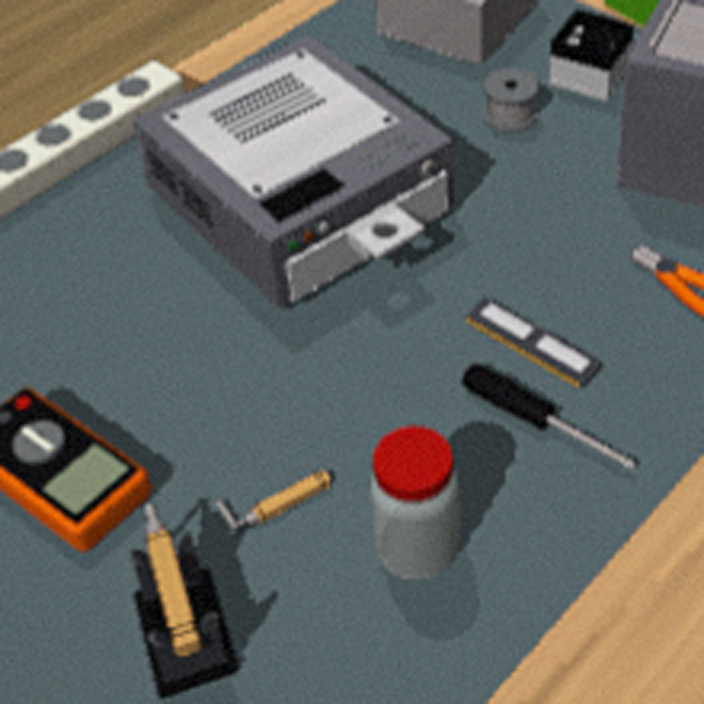

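View pics/diff.png

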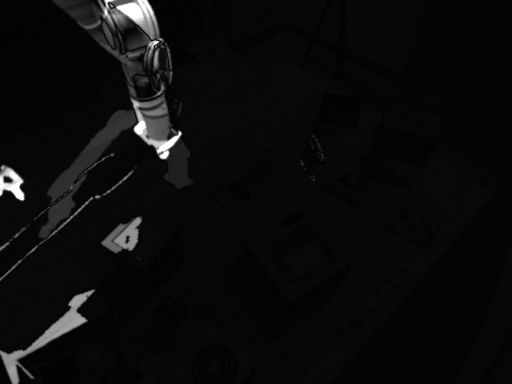

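Nothing differs from the first picture except the arm, its shadow, and about a pixel at the hook. The drawer lip looks identical to the start. Handing in.

```bash
python3 - <<'E'
from cell import ctrl
print(ctrl.finish_job(), ctrl.read_state()['clock'])
E
```

```text
the job is handed in; nothing more can be done
the job is handed in; nothing more can be done
```

The job is done and handed in at about 34 s on the robot's clock, against the 72 s limit. No check failed. `finish_job` reports no verdict, so this rests on my own checks.

- **Drawer out:** I pulled it with the hook in its finger hole until it met its stop. The force rose to about 7 N there. I then put the hook back in its rest.
- **Finned module:** It was in the left nest. I carried it to the reject box, pressed the flap down about 60° with the fingers, held it there and let the module drop. The wrist camera showed it lying inside the box near the floor, and the flap shut again afterwards.
- **Flat-topped module:** It was still in its nest when last seen, just before I pushed the drawer in.
- **Drawer home:** I pushed it in with closed fingers until it stopped moving at about 15 N.
- **Final picture:** Compared with the first one, only the arm, its shadow and about a pixel at the hook differ, so the hook is back within a millimetre or two. The drawer lip looks unmoved, as do the other things on the bench.

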